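Bank the coin tubes through the drop-bottom hopper

ROBOT

A 7-joint arm with a two-finger parallel gripper is mounted at the origin on the work surface. World frame = base frame: x ahead of the robot, y to its left, z up, the work surface at z = 0. Lengths are in m, angles in rad, forces in N, time in s.
With the tool pointing down it reaches from about 0.4 to 0.85 m from the base axis. Payload 4.5 kg.
Tool frame: the origin (TCP) lies between the finger pads; the fingertips stand 11 mm ahead of it and the grasp point (between the pads) lies 8 mm behind it (r.tip_reach is the distance from the TCP to the fingertips, in m); x points along the fingers, y is the direction in which the jaws open and shut, and the axes are right-handed (so a half turn about x gives the same grasp; the last joint's range is limited). The gripper opens to 88 mm and grips with 3 to 60 N. Pads are 18 mm wide; open, the fingers measure 123 mm over their backs; the gripper's body (75 mm by 187 mm) begins 45 mm behind the grasp point.
Start: joints at [-1.095, 0.689, -0.195, 1.565, 0.157, 0.902, -0.215], TCP at [0.267, 0.565, 0.25] pointing down, gripper open.
Joint ranges: [-3.01, 3.01], [-0.46, 2.08], [-1.47, 1.51], [0.13, 2.56], [-1, 4.14], [0.04, 2.09], [-2.66, 2.66]. Speed limits (rad/s): [2.57, 2.57, 3.14, 3.14, 3.14, 3.14, 3.14].

INTERFACE

Orientations are given as a unit quaternion [x, y, z, w].
In Python, from plant import r gives the robot as it stands.
- The arm moves only by the tool drive_tool, never from a script. Its argument "deltas" is a list of rows, each a list of 3 entries, a list of its own where there are three numbers: the turn, a rotation vector about the tool's x, y, z in degrees, then the shift along the tool's x, y, z in cm, then the finger opening in cm, from 0 to 8.81. A call has 1 to 12 rows; each row shifts and turns the commanded pose from where the row before left it, along the tool's axes as they then stand; what a row does not reach is not made up. A row lasts 1/12 s, in which the tool goes at most 41.7 mm and 7.16 degrees, less where a joint would pass 70% of its speed; a pose out of reach is approached as far as the arm can. A call is refused whole if a number of a shift passes 4.17 or a number of a turn 7.16, either way. A call with a gripper value outside its range is refused whole. The fingers move at their own pace and stop on an object; "force" is the grip in N (left out, the last holds). Time passes only in rows, so rows that do not move let the fingers close. It gives the time, the measured TCP pose, the force and the opening at its end, in the units of the state.
- r.get_state(): the state, without advancing time (a new reading comes with each control period).
- r.snapshot(name): name is "scene" or "top"; returns a dict with "color" (420x560x3 uint8, red, green, blue), "fov_y" (degrees; the focal length in pixels is half the picture's height over the tangent of half this angle, whatever the lens; pixels are square), "cx", "cy" (the principal point, pixels), "k1" (the pictures are not rectified: a ray, as slopes to the right and down, at radius r is drawn at 1 + k1 r^2 times it, then the intrinsics apply), "extrinsics" (4x4, takes a point from world to camera coordinates). Camera axes: x right, y up, looking along -z (the intrinsics and any distortion apply to the point x, -y, -z); pixel columns grow to the right and rows downward; lengths in m; the calibration is good to about 2 mm. A picture is of the moment at which its call begins. There is no depth.
- r.finish_job(): hands the job in, once; it reports no verdict.
The state is a dict: "clock": time; "q": joint angles; "qd": joint speeds; "joint_torque": joint torques, N m; "tool_pos": TCP position; "eef_rot": TCP orientation; "contact_force": force on the tool from outside, world axes, zero at the start; "moment": the same for the moment, N m; "opening": opening from 0.0 (shut) to 1.0 (fully open).
Only numpy, scipy, OpenCV 4.12 (cv2) and the standard library are available. Lean on these libraries where they do the work, as an engineer would, in place of code of your own. Each camera call takes 0.05 s, during which the arm holds its last target. There are 200 camera calls.

TASK

Bank the customer's coins: load every blue-capped coin tube into the blue hopper, and only once all are in draw its red-handled bolt so that the floor drops open and dumps them into the grey tray below; when the emptied floor has swung shut again, push the bolt fully home. The red-capped tube is a coin short: keep it out of the hopper and leave it on the counter midway between the pen cup and the sponge pot. Leave the hand stamp and the stack of loose coins where they are.

Things in the scene. Friction and masses are not known exactly. Their poses are not given: they have to be found in the camera images.
- hopper: fixed blue drop-bottom hopper on four posts over a grey tray. Origin on the counter under the hopper's centre, z up. Inside 200 mm along its x (-100 to 100), 130 mm along its y (-65 to 65); walls 4 mm; the yellow floor's top at z = 225 mm, hinged along the +y side, free edge and bolt on the -y side. Posts 16 mm square at x = +-133, y = +-60 mm, up to z = 275.
- hopper_mouth (a point): centre of the hopper's open top, level with its rim, 285 mm above the counter and 60 mm above its floor
- tray (a point): centre of the grey receiving tray's inner floor, 4 mm above the counter, 27 mm to the hopper's -y from its origin. The tray is fixed; inside 238 mm along the hopper's x, 227 mm along its y; walls 65 mm high.
- flap (a joint): angle of the hopper's hinged yellow floor, rad: 0 = shut (level), grows as the free edge swings down, stop at 1.0. Counterweighted: any tube on it swings it open once the bolt is out, and the empty floor swings shut again by itself within about 2 s, but nothing holds it until the bolt is home.
- bolt (a joint): travel of the floor's sliding bolt, m: 0 = home (12 mm of it under the floor's free edge), grows as it is drawn straight out of the hopper's side, along the hopper's -y, to its stop at 0.030. The floor is free from 0.013 on. Takes 2.5 to 5 N, stays where it is left. It can be pushed home only while the floor is shut.
- bolt_grip (a point): point on the bolt's upright red handle, 10 mm below its top, to pinch from above; moves with the bolt. The handle is a plate 30 mm wide along the hopper's x, 10 mm thick along the hopper's y, from z = 210 to 311 mm; bolt home, it stands at x = 0, y = -118 mm of the hopper, 44 mm clear of the hopper's outer wall.
- short_tube: square-section clear coin tube full of silver coins with red end caps and a red middle band, a rigid box 80 x 30 x 30 mm, about 0.2 kg; origin at its centre (15 mm above the counter when lying), long axis = its own x. The one tube that is a coin short and must be recounted.
- recount_spot (a point): bare point on the counter midway between the pen cup and the sponge pot (110 mm from the axis of each)
- pen_cup: fixed black pen cup, radius 36 mm, 90 mm high, pens up to 140 mm; origin under its centre; the sponge pot lies 220 mm along its x
- sponge_pot: fixed green round sponge pot with an orange top, radius 36 mm, 28 mm high; origin under its centre
- stamp: bystander: wooden hand stamp, standing, radius 18 mm, 68 mm high; origin under its centre. Leave alone.
- coin_stack: bystander: stack of coins, radius 13 mm, 34 mm high; origin under its centre. Leave alone.
- tube0: square-section clear coin tube full of silver coins with blue end caps and a blue middle band, a rigid box 80 x 30 x 30 mm, about 0.2 kg; origin at its centre (15 mm above the counter when lying), long axis = its own x. Full count. Three to five are present; None from the start means absent.
- tube1: square-section clear coin tube full of silver coins with blue end caps and a blue middle band, a rigid box 80 x 30 x 30 mm, about 0.2 kg; origin at its centre (15 mm above the counter when lying), long axis = its own x. Full count. Three to five are present; None from the start means absent.
- tube2: square-section clear coin tube full of silver coins with blue end caps and a blue middle band, a rigid box 80 x 30 x 30 mm, about 0.2 kg; origin at its centre (15 mm above the counter when lying), long axis = its own x. Full count. Three to five are present; None from the start means absent.
- tube3: square-section clear coin tube full of silver coins with blue end caps and a blue middle band, a rigid box 80 x 30 x 30 mm, about 0.2 kg; origin at its centre (15 mm above the counter when lying), long axis = its own x. Full count. Three to five are present; None from the start means absent.
- tube4: square-section clear coin tube full of silver coins with blue end caps and a blue middle band, a rigid box 80 x 30 x 30 mm, about 0.2 kg; origin at its centre (15 mm above the counter when lying), long axis = its own x. Full count. Three to five are present; None from the start means absent.
Mind the look-alikes: they are no part of the job. What is shaped like the tube1 but green is not meant.

How it is judged:
By the outcome, as a careful person would: the job done as asked, in the order asked, and still so for the second after the job is handed in, with the robot touching nothing.
Of tube0, tube1, tube2, tube3, tube4 only 3 to 5 are there at a start; the rules pass over those that are not, and their reading is None.
At some moment in a run one of tube0, tube1, tube2, tube3, tube4, short_tube may be knocked a few centimetres aside while the robot is not near it.
Once in a run the grip may slacken for a moment while it holds something.
It also fails if it takes over 210 s, if anything falls off the work surface, if the arm or the gripper's body presses on something with over 40 N, if the wrist force passes 120 N, or if a joint passes its speed limit or range.

## Working session

There is one attempt and no reset: what is moved stays moved. The work goes in short steps, Python scripts to look and compute and a tool call to move; the robot and the scene stay as the last step left them, time stands still between calls to the robot, and variables do not carry over. Pictures are saved under pics/ and viewed, about 12 in all and at most 16, crops included, and the job is handed in when it is done.

Besides the shell and the picture viewer there is one more tool, called after ">>>" by a JSON object that holds its "op" and its "data", one argument or row to a line. drive_tool: Moves the arm, as the interface text tells. Its arguments: {"type":"object","properties":{"deltas":{"type":"array","items":{"type":"array"}},"force":{"type":"number"}},"required":["deltas"]}

```bash
ls; mkdir -p pics; cat > h.py <<'E'
import numpy as np, cv2
from plant import r
from scipy.spatial.transform import Rotation as R
def snap(n,f=None):
    s=r.snapshot(n)
    if f: cv2.imwrite('pics/'+f,s['color'][:,:,::-1])
    return s
def K(s):
    h=s['color'].shape[0]; f=h/2/np.tan(np.radians(s['fov_y'])/2)
    return np.array([[f,0,s['cx']],[0,f,s['cy']],[0,0,1.]]), np.array([s['k1'],0,0,0.])
def ray(s,uv):
    k,d=K(s); p=cv2.undistortPoints(np.array(uv,float).reshape(-1,1,2),k,d)[:,0]
    E=np.array(s['extrinsics']); dc=np.c_[p[:,0],-p[:,1],-np.ones(len(p))]
    return -E[:3,:3].T@E[:3,3], dc@E[:3,:3]
def plane(s,uv,z):
    o,d=ray(s,uv); return o+d*((z-o[2])/d[:,2])[:,None]
def proj(s,P):
    k,dd=K(s);E=np.array(s['extrinsics']); c=np.atleast_2d(P)@E[:3,:3].T+E[:3,3]
    c=c*[1,-1,-1]
    return cv2.projectPoints(c.reshape(-1,1,3),np.zeros(3),np.zeros(3),k,dd)[0][:,0]
def tri(s1,a,s2,b):
    o1,d1=ray(s1,[a]);o2,d2=ray(s2,[b]);d1=d1[0];d2=d2[0]
    t=np.linalg.lstsq(np.c_[d1,-d2],o2-o1,rcond=None)[0]
    p,q=o1+t[0]*d1,o2+t[1]*d2
    return (p+q)/2,np.linalg.norm(p-q)
E
python3 - <<'E'
from h import *
for n in('scene','top'):
    s=snap(n,n+'0.png'); print(n,s['fov_y'],s['cx'],s['cy'],s['k1']);print(np.round(s['extrinsics'],3).tolist())
st=r.get_state(); print(st, R.from_quat(st['eef_rot']).as_matrix().round(3))
E
```

```text
pics
scene 47.86462939834648 278.9858730559502 203.09522788810804 -0.050142651762167166
[[0.395, 0.919, -0.003, -0.236], [-0.527, 0.23, 0.818, 0.166], [0.752, -0.322, 0.575, -1.903], [0.0, 0.0, 0.0, 1.0]]
top 52.57665535250695 276.57421793318167 208.14100143373668 0.026979709607794423
[[-0.017, -1.0, -0.022, 0.031], [0.994, -0.019, 0.105, -0.604], [-0.105, -0.02, 0.994, -1.216], [0.0, 0.0, 0.0, 1.0]]
{'clock': 0.1, 'q': array([-1.09521695,  0.68989741, -0.19450538,  1.56621121,  0.15729647,
        0.90251233, -0.21509763]), 'qd': array([-5.25987693e-05, -1.71172065e-03, -4.94503643e-04, -3.07441706e-03,
       -1.47841188e-04,  1.02412723e-03,  1.04754537e-03]), 'joint_torque': array([-3.36165373e-03, -5.28491306e+01, -1.27145179e+00, -1.53835595e+01,
       -5.25274838e-02,  1.97634712e-03,  4.05904234e-05]), 'tool_pos': array([0.267032  , 0.56448575, 0.24899922]), 'eef_rot': array([ 0.15433068,  0.6900134 , -0.15547778,  0.68984796]), 'contact_force': array([ 0.61859409,  0.42627473, -0.45420922]), 'moment': array([ 0.00879947, -0.00589985, -0.01593663]), 'opening': 0.9996134008244065} [[-0.001  0.427  0.904]
 [-0.002  0.904 -0.427]
 [-1.    -0.002  0.   ]]
```

```bash
python3 -c "
import cv2
for n in('scene0','top0'):
    cv2.imwrite(f'pics/{n}b.png',cv2.resize(cv2.imread(f'pics/{n}.png'),(800,600),interpolation=2))"
```

```text
(no output)
```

View pics/top0b.png

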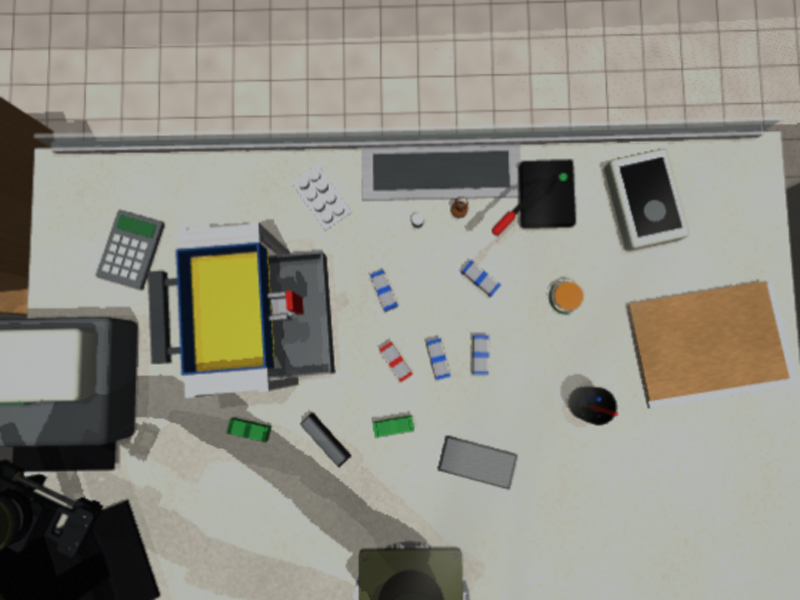

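View pics/scene0b.png

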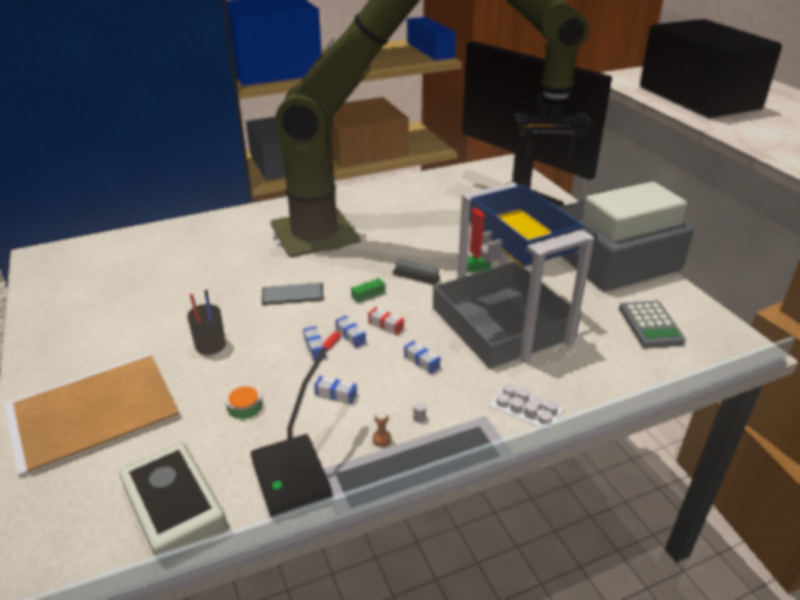

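Top view (800x600 scaling) shows four blue tubes at (384,290), (481,278), (438,358) and (481,354), and the red one at (395,361). Look-alikes are the green boxes at (393,425) and (249,430), the dark bar at (325,440), and the red microphone tip at (505,222). The hopper mouth is at about (230,310), its red handle at (293,303), the sponge pot at (567,296), the pen cup at (592,405), the stamp at (460,207) and the coin stack at (417,219).

```bash
cat > det.py <<'E'
from h import *
def blobs(s,kind,amin=6):
    hsv=cv2.cvtColor(s['color'],cv2.COLOR_RGB2HSV); H,S,V=cv2.split(hsv)
    m={'blue':(H>105)&(H<130)&(S>110)&(V>60),'red':((H<6)|(H>174))&(S>130)&(V>70),'orange':(H>8)&(H<18)&(S>170)&(V>120),
       'yellow':(H>20)&(H<33)&(S>150)&(V>80)}[kind].astype(np.uint8)
    n,l,st,c=cv2.connectedComponentsWithStats(m)
    return [(st[i,4],c[i],np.argwhere(l==i)[:,::-1]) for i in range(1,n) if st[i,4]>=amin]
def tubes(s,kind,z=.03,roi=((.25,.8),(-.35,.4))):
    "groups blobs within 50 mm; pixel-fit of the long axis on plane z"
    B=[]
    for a,c,px in blobs(s,kind):
        p=plane(s,[c],z)[0]
        if a<300 and roi[0][0]<p[0]<roi[0][1] and roi[1][0]<p[1]<roi[1][1]: B.append((p,a,px))
    out=[];used=set()
    for i,(p,a,px) in enumerate(B):
        if i in used: continue
        g=[i];k=0
        while k<len(g):
            for j in range(len(B)):
                if j not in g and j not in used and np.linalg.norm(B[j][0]-B[g[k]][0])<.045: g.append(j)
            k+=1
        used|=set(g); P=plane(s,np.vstack([B[j][2] for j in g]),z)[:,:2]
        box=cv2.minAreaRect((P*1000).astype(np.float32))
        q=cv2.boxPoints(box)/1000; e=q[1]-q[0],q[2]-q[1]; L=max(e,key=np.linalg.norm)
        out.append(dict(c=np.array(box[0])/1000,yaw=np.degrees(np.arctan2(L[1],L[0]))%180,size=sorted(np.round(box[1])),n=len(g),px=proj(s,[*np.array(box[0])/1000,z])[0]))
    return out
if __name__=='__main__':
    for n in('top','scene'):
        s=snap(n)
        for k in('blue','red'):
            for t in tubes(s,k): print(n,k,t['c'].round(4),round(t['yaw'],1),t['size'],t['n'],t['px'].round(1))
        for k in('orange','yellow','red'):
            for a,c,px in blobs(s,k,15): print(n,k,a,c.round(1),plane(s,[c],0.028)[0].round(3))
E
python3 det.py
```

```text
top blue [ 0.6429 -0.1553] 49.0 [np.float64(30.0), np.float64(79.0)] 3 [336.2 194.2]
top blue [0.6215 0.0443] 21.7 [np.float64(29.0), np.float64(82.0)] 3 [268.4 202.8]
top blue [ 0.4858 -0.1499] 178.1 [np.float64(29.0), np.float64(75.0)] 3 [336. 248.]
top blue [ 0.4792 -0.0641] 12.6 [np.float64(28.0), np.float64(79.0)] 3 [306.4 250.7]
top blue [0.465  0.3424] 93.7 [np.float64(2.0), np.float64(88.0)] 3 [167. 258.]
top red [ 0.7577 -0.207 ] 134.0 [np.float64(17.0), np.float64(60.0)] 1 [352.5 155.5]
top red [0.6038 0.239 ] 0.1 [np.float64(15.0), np.float64(42.0)] 1 [202.5 210. ]
top red [0.4749 0.0225] 31.7 [np.float64(28.0), np.float64(79.0)] 3 [276.6 252.7]
top orange 262 [397.6 206.6] [ 0.603 -0.333  0.028]
top yellow 3665 [158.1 217.7] [0.584 0.37  0.028]
top red 121 [352.4 155.7] [ 0.758 -0.207  0.028]
top red 71 [202.4 209.9] [0.604 0.24  0.028]
top red 21 [269.4 242.5] [0.505 0.043 0.028]
top red 33 [276.9 252.9] [0.474 0.022 0.028]
top red 17 [283.5 263.6] [0.443 0.003 0.028]
scene blue [ 0.5078 -0.0649] 14.5 [np.float64(24.0), np.float64(55.0)] 2 [248.5 232.4]
scene blue [ 0.5133 -0.1575] 179.8 [np.float64(21.0), np.float64(53.0)] 2 [220.8 240.9]
scene blue [0.6475 0.0444] 15.2 [np.float64(27.0), np.float64(52.0)] 2 [299.1 250.1]
scene blue [ 0.6605 -0.1467] 54.4 [np.float64(30.0), np.float64(46.0)] 2 [240.1 270.4]
scene red [0.5066 0.0221] 34.0 [np.float64(46.0), np.float64(58.0)] 2 [274.  225.4]
scene red [ 0.5114 -0.1208] 128.0 [np.float64(19.0), np.float64(58.0)] 1 [231.9 237.6]
scene orange 202 [169.9 277.7] [ 0.608 -0.337  0.028]
scene yellow 382 [367.  156.6] [0.241 0.535 0.028]
scene red 226 [333.5 161.1] [0.22  0.395 0.028]
scene red 21 [137.2 219.9] [ 0.299 -0.376  0.028]
scene red 18 [268.3 222.7] [0.484 0.012 0.028]
scene red 32 [278.8 227.8] [0.522 0.033 0.028]
scene red 73 [231.8 237.7] [ 0.509 -0.121  0.028]
```

```bash
python3 -c "
import cv2
a=cv2.imread('pics/top0.png')[150:320,105:305];cv2.imwrite('pics/c1.png',cv2.resize(a,(700,595),interpolation=2))
b=cv2.imread('pics/scene0.png')[125:295,275:475];cv2.imwrite('pics/c2.png',cv2.resize(b,(700,595),interpolation=2))"
```

```text
(no output)
```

View pics/c1.png

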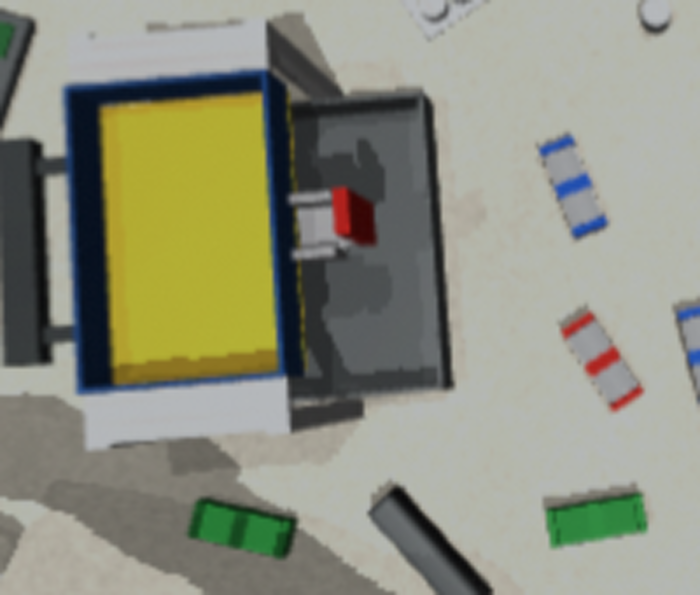

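View pics/c2.png

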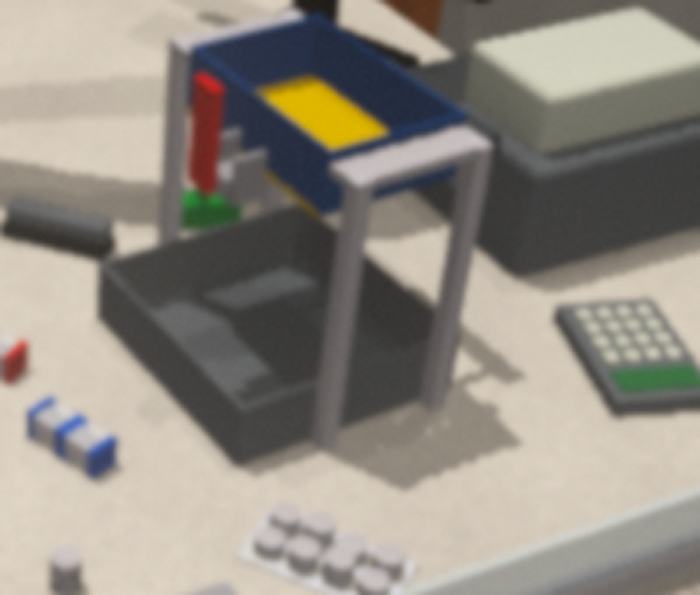

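The close crop confirms the choice. The blue-capped tube at (572,185) and the red-capped tube at (603,360) are distinct from the two all-green boxes. The hopper rim corners are near (66,88), (268,70), (78,392) and (289,376). The handle top is near (344,212), and in the scene crop it is near (208,78).

```bash
cat > m.py <<'E'
from h import *
from det import *
t=snap('top');s=snap('scene')
c1=lambda x,y:(105+(x)/3.5-.5+.14,150+y/3.5-.36); c2=lambda x,y:(275+x/3.5-.36,125+y/3.5-.36)
P=plane(t,[c1(66,88),c1(268,70),c1(289,376),c1(78,392)],.285)
print('rim',P.round(3).tolist(),'c',P.mean(0).round(4)); 
x=(P[0]+P[1]-P[2]-P[3])/2; y=(P[0]+P[3]-P[1]-P[2])/2
print('len',np.linalg.norm(x),np.linalg.norm(y),'yaw',np.degrees(np.arctan2(x[1],x[0])),np.degrees(np.arctan2(-y[0],y[1])))
print('rim tri',tri(t,c1(66,88),s,c2(318,14)), tri(t,c1(268,70),s,c2(466,118)))
print('handle',tri(t,c1(345,212),s,c2(209,76)),plane(t,[c1(345,212)],.311))
print('mic',tri(t,(352.4,155.7),s,(231.8,237.7)))
print('bars',plane(t,[c1(68,35),c1(268,20),c1(290,430),c1(85,450)],.275).round(3).tolist())
for k in('blue','red'):
  A=tubes(t,k)
  for a in A:
    if a['n']!=3 or min(a['size'])<20: continue
    # nearest scene blob group band: match blob whose tri gap is least
    best=min(((tri(t,a['px'],s,b[1]),b[0],b[1]) for b in blobs(s,k) if b[0]<80),key=lambda q:q[0][1]+abs(q[0][0][2]-.025))
    print(k,a['c'].round(3),'tri',best[0][0].round(3),round(best[0][1],4),best[1],best[2].round(1))
o=tri(t,(397.6,206.6),s,(169.9,277.7));print('sponge',o)
# pen cup base: dark
for n,q in(('t',t),('s',s)):
  hsv=cv2.cvtColor(q['color'],cv2.COLOR_RGB2HSV);m=(hsv[...,2]<50).astype(np.uint8)
  N,l,st,c=cv2.connectedComponentsWithStats(m)
  print(n,[(st[i].tolist(),c[i].round(1).tolist()) for i in range(1,N) if st[i,4]>150])
E
python3 m.py
```

```text
rim [[0.664, 0.376, 0.285], [0.674, 0.24, 0.285], [0.468, 0.224, 0.285], [0.46, 0.364, 0.285]] c [0.5667 0.301  0.285 ]
len 0.205550638305948 0.13852880457071626 yaw 3.871971217772361 3.6507910624514164
rim tri (array([0.62618469, 0.29390304, 0.38814958]), np.float64(0.08521950239242439)) (array([0.69942004, 0.28266523, 0.30461098]), np.float64(0.10710263895740416))
handle (array([0.57401016, 0.18270138, 0.31319269]), np.float64(0.0019046769722995736)) [[0.57383939 0.18223829 0.311     ]]
mic (array([ 0.71749019, -0.1791105 ,  0.20295795]), np.float64(0.0009635364426789019))
bars [[0.703, 0.38, 0.275], [0.711, 0.242, 0.275], [0.432, 0.226, 0.275], [0.422, 0.362, 0.275]]
blue [ 0.643 -0.155] tri [ 0.643 -0.158  0.023] 0.0041 20 [233.8 269.4]
blue [0.621 0.044] tri [0.621 0.042 0.024] 0.0045 16 [294.1 246.5]
blue [ 0.486 -0.15 ] tri [ 0.485 -0.153  0.025] 0.0047 8 [218.9 236.4]
blue [ 0.479 -0.064] tri [ 0.478 -0.067  0.025] 0.0052 10 [244.  228.5]
red [0.475 0.023] tri [0.474 0.02  0.02 ] 0.0065 17 [268.4 222.4]
sponge (array([ 0.60341986, -0.33542804,  0.02275838]), np.float64(0.0020568805457452976))
t [([0, 69, 35, 125, 2600], [10.7, 130.5]), ([435, 111, 41, 54, 1256], [454.2, 135.4]), ([360, 112, 43, 47, 1719], [381.8, 135.8]), ([552, 130, 8, 92, 425], [556.7, 164.3]), ([182, 171, 18, 91, 604], [189.0, 224.1]), ([125, 172, 54, 88, 793], [135.8, 208.8]), ([188, 178, 36, 26, 233], [198.4, 186.8]), ([113, 191, 6, 62, 224], [115.6, 221.6]), ([0, 223, 112, 197, 10611], [52.5, 356.0]), ([400, 271, 31, 26, 564], [415.8, 283.8]), ([252, 383, 40, 15, 183], [273.4, 387.9]), ([259, 398, 51, 22, 702], [283.3, 411.1])]
s [([155, 0, 11, 72, 172], [160.5, 32.4]), ([174, 0, 118, 142, 4185], [227.2, 69.2]), ([323, 0, 104, 130, 8453], [376.1, 66.8]), ([449, 14, 97, 68, 4968], [495.8, 46.3]), ([466, 272, 65, 121, 2289], [496.7, 330.5]), ([188, 324, 43, 36, 719], [210.5, 342.9])]
```

```bash
cat > plan.py <<'E'
import sys
from h import *
def plan(x,y,z,az=None,off=None):
    st=r.get_state(); M=R.from_quat(st['eef_rot']).as_matrix(); p=np.array(st['tool_pos'])
    cur=np.degrees(np.arctan2(M[1,1],M[0,1])); da=0
    if az is not None: da=(az-cur+90)%180-90
    M2=R.from_rotvec([0,0,np.radians(da)]).as_matrix()@M
    d=M2.T@(np.array([x,y,z])-p)*100
    print(f"t={st['clock']:.1f} jaw az {cur:.1f} pos {p.round(4)} op {st['opening']*88:.1f} q7 {st['q'][6]:.2f} | turn x {-da:.1f} deg, then shift cm x(down) {d[0]:.2f} y {d[1]:.2f} z {d[2]:.2f} F{np.round(st['contact_force'],1)}")
    print(' rows(of max) turn',int(np.ceil(abs(da)/7.1)),'shift',int(np.ceil(np.linalg.norm(d)/4.1)), 'tilt', R.from_matrix(M2).as_matrix()[:,0].round(4))
if __name__=='__main__': a=[float(v) for v in sys.argv[1:]]; plan(*a)
E
python3 - <<'E'
from h import *
t=r.snapshot('top');s=r.snapshot('scene')
for a,b in(((344.5,163),(227,243)),((361.5,147),(237.5,232))): print('mic end',tri(t,a,s,b))
cup=plane(t,[(417.4,283.4)],.09)[0];sp=np.array([.6034,-.334])
print('cup',cup,'dist',np.linalg.norm(cup[:2]-sp)); u=(cup[:2]-sp)/np.linalg.norm(cup[:2]-sp); print('spot',sp+.11*u,'az',np.degrees(np.arctan2(u[1],u[0])))
c1=lambda x,y:(105+x/3.5-.36,150+y/3.5-.36); c2=lambda x,y:(275+x/3.5-.36,125+y/3.5-.36)
print(tri(t,c1(78,392),s,c2(318,14)),tri(t,c1(66,88),s,c2(466,118)))
E
python3 plan.py 0.475 0.0225 0.15 121.7
```

```text
mic end (array([ 0.70166096, -0.17516326,  0.17225968]), np.float64(0.026705123182883914))
mic end (array([ 0.73582607, -0.1833744 ,  0.23666082]), np.float64(0.02726138054329882))
cup [ 0.38592143 -0.35991306  0.09      ] dist 0.21901692574523157
spot [ 0.49417263 -0.34701469] az -173.20511505707194
(array([0.45968036, 0.36360048, 0.28285085]), np.float64(0.0023918478990449864)) (array([0.66552692, 0.37855195, 0.27785826]), np.float64(0.001118923941463889))
t=0.4 jaw az 64.7 pos [0.2672 0.565  0.2496] op 88.0 q7 -0.22 | turn x -57.0 deg, then shift cm x(down) 9.97 y -57.07 z -10.82 F[-0.2 -0.   0.1]
 rows(of max) turn 9 shift 15 tilt [ 1.e-04 -2.e-04 -1.e+00]
```

>>> {"op": "drive_tool", "data": {
  "deltas": [
    [[-6.3,0,0],[-1.5,0,0],5],
    [[-6.3,0,0],[-1.5,0,0],5],
    [[-6.3,0,0],[-1.5,0,0],5],
    [[-6.3,0,0],[-1.5,0,0],5],
    [[-6.3,0,0],[-1.5,0,0],5],
    [[-6.3,0,0],[-1.5,0,0],5],
    [[-6.3,0,0],[-1.5,0,0],5],
    [[-6.3,0,0],[-1.5,0,0],5],
    [[-6.6,0,0],[-1.5,0,0],5]
  ],
  "force": 30
}}

```text
clock: 1.15
tool_pos: [0.2673, 0.5648, 0.3855]
eef_rot: [-0.195, 0.68, 0.195, 0.68]
contact_force: [-0.3, 0.3, -0.3]
opening: 0.57
```

>>> {"op": "drive_tool", "data": {
  "deltas": [
    [[0,0,0],[0,-3.8,-0.7],5],
    [[0,0,0],[0,-3.8,-0.7],5],
    [[0,0,0],[0,-3.8,-0.7],5],
    [[0,0,0],[0,-3.8,-0.7],5],
    [[0,0,0],[0,-3.8,-0.7],5],
    [[0,0,0],[0,-3.8,-0.7],5],
    [[0,0,0],[0,-3.8,-0.7],5],
    [[0,0,0],[0,-3.8,-0.7],5],
    [[0,0,0],[0,-3.8,-0.7],5],
    [[0,0,0],[0,-3.8,-0.7],5],
    [[0,0,0],[0,-3.8,-0.7],5],
    [[0,0,0],[0,-3.8,-0.7],5]
  ]
}}

```text
clock: 2.15
tool_pos: [0.4356, 0.1309, 0.385]
eef_rot: [-0.193, 0.68, 0.193, 0.681]
contact_force: [0.7, 1.0, 1.0]
opening: 0.568
```

>>> {"op": "drive_tool", "data": {
  "deltas": [
    [[0,0,0],[0,-3.8,-0.7],5],
    [[0,0,0],[0,-3.8,-0.7],5],
    [[0,0,0],[0,-3.8,-0.7],5],
    [[0,0,0],[0,0,0],5],
    [[0,0,0],[0,0,0],5]
  ]
}}

```text
clock: 2.57
tool_pos: [0.4777, 0.0224, 0.3845]
eef_rot: [-0.191, 0.681, 0.191, 0.681]
contact_force: [-0.2, 1.4, 1.9]
opening: 0.569
```

```bash
python3 plan.py 0.475 0.0225 0.017 121.7; python3 det.py | grep -E "3 \["
```

```text
t=2.6 jaw az 121.4 pos [0.4777 0.0224 0.3845] op 50.0 q7 1.78 | turn x -0.3 deg, then shift cm x(down) 36.75 y 0.15 z -0.21 F[-0.2  1.4  1.9]
 rows(of max) turn 1 shift 9 tilt [-3.e-04 -4.e-04 -1.e+00]
top blue [ 0.6429 -0.1553] 49.0 [np.float64(30.0), np.float64(79.0)] 3 [336.2 194.2]
top blue [0.6217 0.0444] 20.9 [np.float64(29.0), np.float64(81.0)] 3 [268.4 202.7]
top blue [ 0.4858 -0.1499] 178.1 [np.float64(29.0), np.float64(75.0)] 3 [336. 248.]
top blue [ 0.4794 -0.0651] 15.0 [np.float64(26.0), np.float64(80.0)] 3 [306.8 250.6]
top blue [0.465  0.3424] 93.7 [np.float64(2.0), np.float64(88.0)] 3 [167. 258.]
```

>>> {"op": "drive_tool", "data": {
  "deltas": [
    [[0,0,0],[4,0.15,-0.2],5],
    [[0,0,0],[4,0,0],5],
    [[0,0,0],[4,0,0],5],
    [[0,0,0],[4,0,0],5],
    [[0,0,0],[4,0,0],5],
    [[0,0,0],[4,0,0],5],
    [[0,0,0],[4,0,0],5],
    [[0,0,0],[3,0,0],5],
    [[0,0,0],[2.5,0,0],5],
    [[0,0,0],[2,0,0],5],
    [[0,0,0],[1.25,0,0],5],
    [[0,0,0],[0,0,0],5]
  ]
}}

```text
clock: 3.67
tool_pos: [0.4736, 0.0277, 0.0152]
eef_rot: [-0.194, 0.681, 0.195, 0.679]
contact_force: [0.7, -0.6, -0.8]
opening: 0.569
```

>>> {"op": "drive_tool", "data": {
  "deltas": [
    [[0,0,0],[0,0,0],2],
    [[0,0,0],[0,0,0],2],
    [[0,0,0],[0,0,0],2],
    [[0,0,0],[0,0,0],2],
    [[0,0,0],[0,0,0],2],
    [[0,0,0],[0,0,0],2],
    [[0,0,0],[0,0,0],2],
    [[0,0,0],[-1,0,0],2],
    [[0,0,0],[-2,0,0],2],
    [[0,0,0],[-3,0,0],2],
    [[0,0,0],[-4,0,0],2],
    [[0,0,0],[-4,0,0],2]
  ]
}}

```text
clock: 4.67
tool_pos: [0.4737, 0.0247, 0.1586]
eef_rot: [-0.193, 0.681, 0.193, 0.679]
contact_force: [1.2, -0.2, -2.2]
opening: 0.335
```

```bash
python3 plan.py 0.494 -0.347 0.22 96.8
```

```text
t=4.7 jaw az 121.7 pos [0.4737 0.0247 0.1586] op 29.4 q7 1.52 | turn x 24.9 deg, then shift cm x(down) -6.16 y -37.15 z -2.40 F[ 1.2 -0.2 -2.2]
 rows(of max) turn 4 shift 10 tilt [-2.3e-03  3.0e-04 -1.0e+00]
```

>>> {"op": "drive_tool", "data": {
  "deltas": [
    [[6.2,0,0],[-1.5,0,0],2],
    [[6.2,0,0],[-1.5,0,0],2],
    [[6.2,0,0],[-1.5,0,0],2],
    [[6.3,0,0],[-1.6,0,0],2],
    [[0,0,0],[0,-3.7,-0.24],2],
    [[0,0,0],[0,-3.7,-0.24],2],
    [[0,0,0],[0,-3.7,-0.24],2],
    [[0,0,0],[0,-3.7,-0.24],2],
    [[0,0,0],[0,-3.7,-0.24],2],
    [[0,0,0],[0,-3.7,-0.24],2],
    [[0,0,0],[0,-3.7,-0.24],2],
    [[0,0,0],[0,-3.7,-0.24],2]
  ]
}}

```text
clock: 5.67
tool_pos: [0.4896, -0.273, 0.2183]
eef_rot: [-0.042, 0.706, 0.042, 0.706]
contact_force: [0.7, 0.7, -2.2]
opening: 0.34
```

>>> {"op": "drive_tool", "data": {
  "deltas": [
    [[0,0,0],[0,-3.7,-0.24],2],
    [[0,0,0],[0,-3.8,-0.24],2],
    [[0,0,0],[0,0,0],2],
    [[0,0,0],[0,0,0],2],
    [[0,0,0],[0,0,0],2]
  ]
}}

```text
clock: 6.08
tool_pos: [0.4942, -0.3452, 0.2179]
eef_rot: [-0.041, 0.706, 0.042, 0.706]
contact_force: [-0.1, 0.3, -2.9]
opening: 0.339
```

```bash
python3 plan.py 0.494 -0.347 0.019 96.8; python3 det.py | grep -E "red"
```

```text
t=6.1 jaw az 96.8 pos [ 0.4942 -0.3452  0.2179] op 29.8 q7 1.96 | turn x -0.0 deg, then shift cm x(down) 19.89 y -0.21 z -0.03 F[-0.1  0.3 -2.9]
 rows(of max) turn 1 shift 5 tilt [-9.0e-04  1.7e-03 -1.0e+00]
top red [ 0.7577 -0.2071] 134.0 [np.float64(17.0), np.float64(59.0)] 1 [352.5 155.5]
top red [0.6016 0.2389] 8.1 [np.float64(14.0), np.float64(46.0)] 1 [202.5 210.7]
top red 120 [352.4 155.6] [ 0.758 -0.207  0.028]
top red 71 [202.6 210.2] [0.603 0.239 0.028]
top red 34 [429.3 258.5] [ 0.451 -0.416  0.028]
scene red [ 0.2637 -0.3205] 175.0 [np.float64(33.0), np.float64(60.0)] 1 [151.9 209.6]
scene red [ 0.5112 -0.1208] 132.3 [np.float64(21.0), np.float64(59.0)] 1 [231.9 237.5]
scene red 218 [333.5 161.1] [0.219 0.396 0.028]
scene red 93 [151.8 209.6] [ 0.26  -0.321  0.028]
scene red 24 [137.3 219.9] [ 0.299 -0.376  0.028]
scene red 76 [231.8 237.7] [ 0.51  -0.121  0.028]
```

>>> {"op": "drive_tool", "data": {
  "deltas": [
    [[0,0,0],[4,-0.2,0],2],
    [[0,0,0],[4,0,0],2],
    [[0,0,0],[4,0,0],2],
    [[0,0,0],[3,0,0],2],
    [[0,0,0],[2,0,0],2],
    [[0,0,0],[1.5,0,0],2],
    [[0,0,0],[1,0,0],2],
    [[0,0,0],[0.5,0,0],2],
    [[0,0,0],[0,0,0],2],
    [[0,0,0],[0,0,0],2]
  ]
}}

```text
clock: 7.02
tool_pos: [0.4961, -0.3475, 0.0191]
eef_rot: [-0.042, 0.705, 0.042, 0.706]
contact_force: [0.5, -0.2, -1.2]
opening: 0.335
```

>>> {"op": "drive_tool", "data": {
  "deltas": [
    [[0,0,0],[0,0,0],4.5],
    [[0,0,0],[0,0,0],4.5],
    [[0,0,0],[0,0,0],4.5],
    [[0,0,0],[0,0,0],4.5],
    [[0,0,0],[-2,0,0],4.5],
    [[0,0,0],[-4,0,0],4.5],
    [[0,0,0],[-4,0,0],4.5],
    [[0,0,0],[-4,0,0],4.5],
    [[0,0,0],[-4,0,0],4.5],
    [[0,0,0],[-4,0,0],4.5]
  ]
}}

```text
clock: 7.85
tool_pos: [0.4946, -0.348, 0.2404]
eef_rot: [-0.042, 0.706, 0.042, 0.706]
contact_force: [1.6, -0.6, -0.8]
opening: 0.51
```

```bash
python3 plan.py 0.4858 -0.1499 0.22 88; python3 det.py | grep -E "3 \[|red"
```

```text
t=7.8 jaw az 96.8 pos [ 0.4946 -0.348   0.2404] op 44.9 q7 1.97 | turn x 8.8 deg, then shift cm x(down) 2.04 y 19.77 z -1.57 F[ 1.6 -0.6 -0.8]
 rows(of max) turn 2 shift 5 tilt [ 1.e-04  1.e-04 -1.e+00]
top blue [ 0.6429 -0.1553] 49.0 [np.float64(30.0), np.float64(79.0)] 3 [336.2 194.2]
top blue [0.6215 0.0443] 21.7 [np.float64(29.0), np.float64(82.0)] 3 [268.4 202.8]
top blue [ 0.4792 -0.0641] 12.6 [np.float64(28.0), np.float64(79.0)] 3 [306.4 250.7]
top blue [0.465  0.3424] 93.7 [np.float64(2.0), np.float64(88.0)] 3 [167. 258.]
top red [ 0.7577 -0.207 ] 134.0 [np.float64(17.0), np.float64(60.0)] 1 [352.5 155.5]
top red [0.6018 0.2392] 8.1 [np.float64(15.0), np.float64(46.0)] 1 [202.5 210.7]
top red 121 [352.4 155.7] [ 0.758 -0.207  0.028]
top red 73 [202.5 210.1] [0.604 0.239 0.028]
scene blue [ 0.6626 -0.1492] 161.3 [np.float64(43.0), np.float64(45.0)] 2 [239.5 271.1]
scene red [ 0.5112 -0.1208] 132.3 [np.float64(21.0), np.float64(59.0)] 1 [231.9 237.5]
scene red [ 0.5482 -0.3473] 0.4 [np.float64(25.0), np.float64(35.0)] 1 [161.6 264.7]
scene red 220 [333.5 161.1] [0.219 0.396 0.028]
scene red 22 [137.3 220. ] [ 0.3   -0.376  0.028]
scene red 77 [231.7 237.8] [ 0.51  -0.121  0.028]
scene red 70 [161.5 264.8] [ 0.546 -0.347  0.028]
```

>>> {"op": "drive_tool", "data": {
  "deltas": [
    [[4.4,0,0],[0,0,0],5],
    [[4.4,0,0],[0,0,0],5],
    [[0,0,0],[0,4,-0.3],5],
    [[0,0,0],[0,4,-0.3],5],
    [[0,0,0],[0,4,-0.3],5],
    [[0,0,0],[0,4,-0.3],5],
    [[0,0,0],[0,3.8,-0.3],5],
    [[0,0,0],[0,0,0],5],
    [[0,0,0],[0,0,0],5],
    [[0,0,0],[0,0,0],5]
  ]
}}

```text
clock: 8.78
tool_pos: [0.4869, -0.1505, 0.238]
eef_rot: [0.012, 0.707, -0.013, 0.707]
contact_force: [0.4, 0.1, 0.4]
opening: 0.57
```

```bash
python3 plan.py 0.4858 -0.1499 0.016 88; python3 det.py | grep -E "3 \[|red"; rm -f pics/x.png
```

```text
t=8.8 jaw az 88.0 pos [ 0.4869 -0.1505  0.238 ] op 50.2 q7 1.51 | turn x -0.0 deg, then shift cm x(down) 22.20 y 0.07 z -0.10 F[0.4 0.1 0.4]
 rows(of max) turn 1 shift 6 tilt [-4.e-04 -8.e-04 -1.e+00]
top blue [ 0.6429 -0.1553] 49.0 [np.float64(30.0), np.float64(79.0)] 3 [336.2 194.2]
top blue [0.6212 0.0449] 21.6 [np.float64(28.0), np.float64(82.0)] 3 [268.2 202.9]
top blue [ 0.4789 -0.0641] 12.6 [np.float64(28.0), np.float64(78.0)] 3 [306.5 250.8]
top blue [0.465  0.3424] 93.7 [np.float64(2.0), np.float64(88.0)] 3 [167. 258.]
top red [ 0.7577 -0.2071] 134.0 [np.float64(17.0), np.float64(59.0)] 1 [352.5 155.5]
top red [0.5977 0.2364] 20.9 [np.float64(21.0), np.float64(53.0)] 1 [203.4 212. ]
top red 120 [352.4 155.6] [ 0.758 -0.207  0.028]
top red 82 [203.1 210.7] [0.602 0.238 0.028]
scene blue [ 0.6554 -0.165 ] 41.4 [np.float64(43.0), np.float64(84.0)] 3 [233.4 271.1]
scene red [ 0.5114 -0.1207] 128.0 [np.float64(19.0), np.float64(58.0)] 1 [232.  237.6]
scene red [ 0.5483 -0.3473] 2.6 [np.float64(26.0), np.float64(34.0)] 1 [161.6 264.7]
scene red 218 [333.5 161. ] [0.218 0.396 0.028]
scene red 21 [137.2 219.9] [ 0.299 -0.376  0.028]
scene red 77 [231.8 237.7] [ 0.509 -0.121  0.028]
scene red 18 [152.1 246.7] [ 0.454 -0.357  0.028]
scene red 15 [156.5 254.3] [ 0.494 -0.352  0.028]
scene red 70 [161.4 264.7] [ 0.546 -0.348  0.028]
```

>>> {"op": "drive_tool", "data": {
  "deltas": [
    [[0,0,0],[4,0,-0.1],5],
    [[0,0,0],[4,0,0],5],
    [[0,0,0],[4,0,0],5],
    [[0,0,0],[4,0,0],5],
    [[0,0,0],[3,0,0],5],
    [[0,0,0],[2,0,0],5],
    [[0,0,0],[1.2,0,0],5],
    [[0,0,0],[0,0,0],5],
    [[0,0,0],[0,0,0],2],
    [[0,0,0],[0,0,0],2],
    [[0,0,0],[0,0,0],2],
    [[0,0,0],[0,0,0],2]
  ]
}}

```text
clock: 9.88
tool_pos: [0.4867, -0.1504, 0.0173]
eef_rot: [0.013, 0.706, -0.013, 0.708]
contact_force: [-0.8, -0.7, 1.2]
opening: 0.34
```

>>> {"op": "drive_tool", "data": {
  "deltas": [
    [[0,0,0],[0,0,0],2],
    [[0,0,0],[0,0,0],2],
    [[0,0,0],[-2,0,0],2],
    [[0,0,0],[-4,0,0],2],
    [[0,0,0],[-4,0,0],2],
    [[0,0,0],[-4,0,0],2],
    [[0,0,0],[-4,0,0],2],
    [[0,0,0],[-4,0,0],2],
    [[0,0,0],[-4,0,0],2],
    [[0,0,0],[-4,0,0],2],
    [[0,0,0],[-4,0,0],2],
    [[0,0,0],[0,0,0],2]
  ]
}}

```text
clock: 10.88
tool_pos: [0.4894, -0.1498, 0.3637]
eef_rot: [0.011, 0.702, -0.013, 0.712]
contact_force: [1.5, 0.1, -1.5]
opening: 0.341
```

```bash
python3 plan.py 0.505 0.297 0.35 3.7
```

```text
t=10.9 jaw az 88.0 pos [ 0.4894 -0.1498  0.3637] op 30.0 q7 1.57 | turn x 84.3 deg, then shift cm x(down) 0.72 y 4.44 z -44.51 F[ 1.5  0.1 -1.5]
 rows(of max) turn 12 shift 11 tilt [-0.0017 -0.0143 -0.9999]
```

>>> {"op": "drive_tool", "data": {
  "deltas": [
    [[7.03,0,0],[0,0,0],2],
    [[7.03,0,0],[0,0,0],2],
    [[7.03,0,0],[0,0,0],2],
    [[7.03,0,0],[0,0,0],2],
    [[7.03,0,0],[0,0,0],2],
    [[7.03,0,0],[0,0,0],2],
    [[7.03,0,0],[0,0,0],2],
    [[7.03,0,0],[0,0,0],2],
    [[7.03,0,0],[0,0,0],2],
    [[7.03,0,0],[0,0,0],2],
    [[7.03,0,0],[0,0,0],2],
    [[7.03,0,0],[0,0,0],2]
  ]
}}

```text
clock: 11.88
tool_pos: [0.4851, -0.1493, 0.3554]
eef_rot: [0.485, 0.515, -0.486, 0.514]
contact_force: [-0.2, 0.4, -1.9]
opening: 0.334
```

>>> {"op": "drive_tool", "data": {
  "deltas": [
    [[0,0,0],[0,0.4,-4],2],
    [[0,0,0],[0,0.4,-4],2],
    [[0,0,0],[0,0.4,-4],2],
    [[0,0,0],[0,0.4,-4],2],
    [[0,0,0],[0,0.4,-4],2],
    [[0,0,0],[0,0.4,-4],2],
    [[0,0,0],[0,0.4,-4],2],
    [[0,0,0],[0,0.4,-4],2],
    [[0,0,0],[0,0.4,-4],2],
    [[0,0,0],[0,0.4,-4],2],
    [[0,0,0],[0,0.4,-4],2],
    [[0,0,0],[0,0,0],2]
  ]
}}

```text
clock: 12.88
tool_pos: [0.4988, 0.303, 0.3548]
eef_rot: [0.482, 0.521, -0.479, 0.516]
contact_force: [-0.9, 1.5, -2.0]
opening: 0.337
```

```bash
python3 plan.py 0.505 0.297 0.25 3.7
```

```text
t=12.9 jaw az 4.4 pos [0.4988 0.303  0.3548] op 29.7 q7 -0.55 | turn x 0.7 deg, then shift cm x(down) 10.48 y 0.61 z 0.72 F[-0.9  1.5 -2. ]
 rows(of max) turn 1 shift 3 tilt [-0.0027  0.0072 -1.    ]
```

>>> {"op": "drive_tool", "data": {
  "deltas": [
    [[0.7,0,0],[0,0.6,0.5],2],
    [[0,0,0],[0,0,0],2],
    [[0,0,0],[3,0,0],2],
    [[0,0,0],[3,0,0],2],
    [[0,0,0],[2.5,0,0],2],
    [[0,0,0],[1.5,0,0],2],
    [[0,0,0],[0,0,0],2],
    [[0,0,0],[0,0,0],2]
  ]
}}

```text
clock: 13.55
tool_pos: [0.5085, 0.2858, 0.2559]
eef_rot: [0.487, 0.512, -0.488, 0.512]
contact_force: [0.7, 0.6, -0.8]
opening: 0.336
```

>>> {"op": "drive_tool", "data": {
  "deltas": [
    [[0,0,0],[0,0,0],3.6],
    [[0,0,0],[0,0,0],3.6],
    [[0,0,0],[0,0,0],3.6],
    [[0,0,0],[0,0,0],3.6],
    [[0,0,0],[-2,0,0],3.6],
    [[0,0,0],[-3,0,0],3.6],
    [[0,0,0],[-4,0,0],3.6],
    [[0,0,0],[-2,0,0],3.6],
    [[0,0,0],[0,0,0],5]
  ]
}}

```text
clock: 14.3
tool_pos: [0.5108, 0.289, 0.3722]
eef_rot: [0.491, 0.512, -0.483, 0.513]
contact_force: [-0.0, -0.9, 0.1]
opening: 0.46
```

```bash
python3 plan.py 0.479 -0.064 0.36 102.6;python3 det.py | grep -E "3 \["; python3 -c "
from h import *
s=snap('scene');cv2.imwrite('pics/s1.png',cv2.resize(s['color'][80:320,100:460,::-1],(780,520),interpolation=2))"
```

```text
t=14.3 jaw az 2.9 pos [0.5108 0.289  0.3722] op 40.5 q7 -0.54 | turn x 80.3 deg, then shift cm x(down) 1.49 y 33.75 z 10.82 F[-0.  -0.9  0.1]
 rows(of max) turn 12 shift 9 tilt [ 0.008  -0.0086 -0.9999]
top blue [ 0.6429 -0.1553] 49.0 [np.float64(30.0), np.float64(79.0)] 3 [336.2 194.2]
top blue [0.6373 0.0199] 18.9 [np.float64(29.0), np.float64(82.0)] 3 [276.6 197.3]
top blue [ 0.4792 -0.0641] 12.6 [np.float64(28.0), np.float64(79.0)] 3 [306.4 250.7]
scene orange 203 [169.8 277.7] [ 0.608 -0.337  0.028]
scene yellow 223 [371.4 158.6] [0.262 0.542 0.028]
scene red 73 [231.8 237.7] [ 0.509 -0.121  0.028]
```

View pics/s1.png

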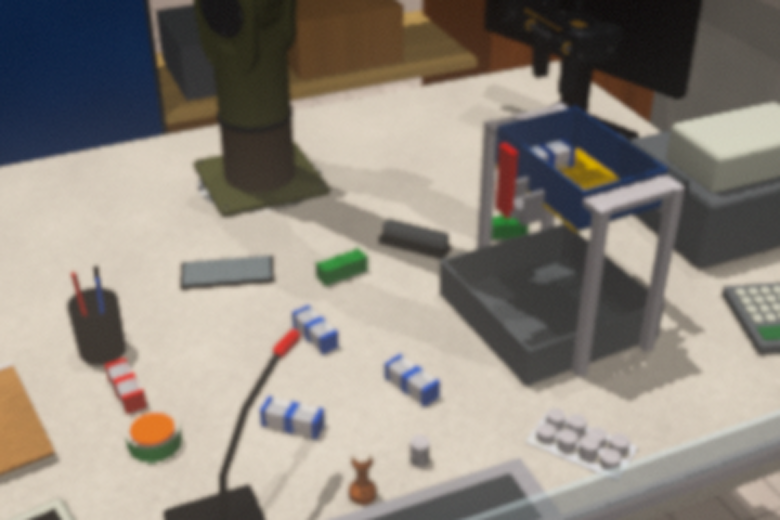

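The scene view shows one blue tube in the hopper at (560,150), three blue tubes left at (315,330), (411,380) and (292,417), and the red one between cup and pot at (125,385). One blue tube has been knocked aside, to (0.637,0.020), and will be measured again.

>>> {"op": "drive_tool", "data": {
  "deltas": [
    [[6.7,0,0],[0,0,0],5],
    [[6.7,0,0],[0,0,0],5],
    [[6.7,0,0],[0,0,0],5],
    [[6.7,0,0],[0,0,0],5],
    [[6.7,0,0],[0,0,0],5],
    [[6.7,0,0],[0,0,0],5],
    [[6.7,0,0],[0,0,0],5],
    [[6.7,0,0],[0,0,0],5],
    [[6.7,0,0],[0,0,0],5],
    [[6.7,0,0],[0,0,0],5],
    [[6.7,0,0],[0,0,0],5],
    [[6.7,0,0],[0,0,0],5]
  ]
}}

```text
clock: 15.45
tool_pos: [0.5075, 0.2872, 0.3644]
eef_rot: [-0.702, -0.074, 0.704, -0.076]
contact_force: [-0.3, 0.5, 0.4]
opening: 0.568
```

>>> {"op": "drive_tool", "data": {
  "deltas": [
    [[0,0,0],[0,3.75,1.2],5],
    [[0,0,0],[0,3.75,1.2],5],
    [[0,0,0],[0,3.75,1.2],5],
    [[0,0,0],[0,3.75,1.2],5],
    [[0,0,0],[0,3.75,1.2],5],
    [[0,0,0],[0,3.75,1.2],5],
    [[0,0,0],[0,3.75,1.2],5],
    [[0,0,0],[0,3.75,1.2],5],
    [[0,0,0],[0,3.75,1.2],5],
    [[0,0,0],[0,0,0],5],
    [[0,0,0],[0,0,0],5],
    [[0,0,0],[0,0,0],5]
  ]
}}

```text
clock: 16.45
tool_pos: [0.4757, -0.0645, 0.3652]
eef_rot: [-0.702, -0.078, 0.704, -0.077]
contact_force: [1.0, -0.3, -0.1]
opening: 0.563
```

```bash
python3 plan.py 0.479 -0.064 0.016 102.6;python3 det.py | grep -E "3 \[" |grep top
```

```text
t=16.4 jaw az -77.5 pos [ 0.4757 -0.0645  0.3652] op 49.6 q7 -1.10 | turn x -0.1 deg, then shift cm x(down) 34.92 y 0.08 z -0.41 F[ 1.  -0.3 -0.1]
 rows(of max) turn 1 shift 9 tilt [-2.3e-03  9.0e-04 -1.0e+00]
top blue [ 0.6429 -0.1553] 49.0 [np.float64(30.0), np.float64(79.0)] 3 [336.2 194.2]
top blue [0.6369 0.0198] 17.4 [np.float64(29.0), np.float64(81.0)] 3 [276.6 197.4]
top blue [0.465  0.3424] 93.7 [np.float64(2.0), np.float64(88.0)] 3 [167. 258.]
top red [ 0.5105 -0.3448] 7.3 [np.float64(26.0), np.float64(42.0)] 2 [403.4 238.3]
```

>>> {"op": "drive_tool", "data": {
  "deltas": [
    [[0,0,0],[4,0,-0.2],5],
    [[0,0,0],[4,0,0],5],
    [[0,0,0],[4,0,0],5],
    [[0,0,0],[4,0,0],5],
    [[0,0,0],[4,0,0],5],
    [[0,0,0],[4,0,0],5],
    [[0,0,0],[4,0,0],5],
    [[0,0,0],[3,0,0],5],
    [[0,0,0],[2,0,0],5],
    [[0,0,0],[1.4,0,0],5],
    [[0,0,0],[0.5,0,0],5],
    [[0,0,0],[0,0,0],5]
  ]
}}

```text
clock: 17.55
tool_pos: [0.4777, -0.0634, 0.016]
eef_rot: [-0.702, -0.078, 0.703, -0.077]
contact_force: [-0.9, -0.1, 1.1]
opening: 0.564
```

>>> {"op": "drive_tool", "data": {
  "deltas": [
    [[0,0,0],[0,0,0],2],
    [[0,0,0],[0,0,0],2],
    [[0,0,0],[0,0,0],2],
    [[0,0,0],[0,0,0],2],
    [[0,0,0],[0,0,0],2],
    [[0,0,0],[0,0,0],2],
    [[0,0,0],[-2,0,0],2],
    [[0,0,0],[-4,0,0],2],
    [[0,0,0],[-4,0,0],2],
    [[0,0,0],[-4,0,0],2],
    [[0,0,0],[-4,0,0],2],
    [[0,0,0],[-4,0,0],2]
  ]
}}

```text
clock: 18.55
tool_pos: [0.4771, -0.0647, 0.2393]
eef_rot: [-0.703, -0.077, 0.703, -0.077]
contact_force: [1.7, -0.7, -2.5]
opening: 0.336
```

>>> {"op": "drive_tool", "data": {
  "deltas": [
    [[0,0,0],[-4,0,0],2],
    [[0,0,0],[-4,0,0],2],
    [[0,0,0],[-4,0,0],2],
    [[0,0,0],[0,0,0],2],
    [[0,0,0],[0,0,0],2]
  ]
}}

```text
clock: 18.97
tool_pos: [0.4787, -0.0649, 0.359]
eef_rot: [0.705, 0.077, -0.701, 0.077]
contact_force: [0.0, 0.5, -3.3]
opening: 0.338
```

```bash
python3 plan.py 0.629 0.305 0.36 3.7
```

```text
t=19.0 jaw az -77.5 pos [ 0.4787 -0.0649  0.359 ] op 29.7 q7 -1.07 | turn x -81.2 deg, then shift cm x(down) 0.08 y 17.39 z -35.95 F[ 0.   0.5 -3.3]
 rows(of max) turn 12 shift 10 tilt [ 2.0e-04  4.7e-03 -1.0e+00]
```

>>> {"op": "drive_tool", "data": {
  "deltas": [
    [[-6.77,0,0],[0,0,0],2],
    [[-6.77,0,0],[0,0,0],2],
    [[-6.77,0,0],[0,0,0],2],
    [[-6.77,0,0],[0,0,0],2],
    [[-6.77,0,0],[0,0,0],2],
    [[-6.77,0,0],[0,0,0],2],
    [[-6.77,0,0],[0,0,0],2],
    [[-6.77,0,0],[0,0,0],2],
    [[-6.77,0,0],[0,0,0],2],
    [[-6.77,0,0],[0,0,0],2],
    [[-6.77,0,0],[0,0,0],2],
    [[-6.77,0,0],[0,0,0],2]
  ]
}}

```text
clock: 19.97
tool_pos: [0.4764, -0.0646, 0.355]
eef_rot: [0.481, 0.519, -0.483, 0.516]
contact_force: [0.4, 0.4, -2.8]
opening: 0.335
```

>>> {"op": "drive_tool", "data": {
  "deltas": [
    [[0,0,0],[0,1.74,-3.6],2],
    [[0,0,0],[0,1.74,-3.6],2],
    [[0,0,0],[0,1.74,-3.6],2],
    [[0,0,0],[0,1.74,-3.6],2],
    [[0,0,0],[0,1.74,-3.6],2],
    [[0,0,0],[0,1.74,-3.6],2],
    [[0,0,0],[0,1.74,-3.6],2],
    [[0,0,0],[0,1.74,-3.6],2],
    [[0,0,0],[0,1.74,-3.6],2],
    [[0,0,0],[0,1.74,-3.6],2],
    [[0,0,0],[0,0,0],2],
    [[0,0,0],[0,0,0],2]
  ]
}}

```text
clock: 20.97
tool_pos: [0.6263, 0.3085, 0.3527]
eef_rot: [0.48, 0.519, -0.484, 0.516]
contact_force: [0.2, -0.5, -2.7]
opening: 0.336
```

```bash
python3 plan.py 0.629 0.305 0.25 3.7
```

```text
t=21.0 jaw az 4.0 pos [0.6263 0.3085 0.3527] op 29.6 q7 -0.42 | turn x 0.3 deg, then shift cm x(down) 10.27 y 0.32 z 0.36 F[ 0.2 -0.5 -2.7]
 rows(of max) turn 1 shift 3 tilt [-0.0066 -0.0011 -1.    ]
```

>>> {"op": "drive_tool", "data": {
  "deltas": [
    [[0,0,0],[0,0.1,0.2],2],
    [[0,0,0],[3,0,0],2],
    [[0,0,0],[3,0,0],2],
    [[0,0,0],[2.5,0,0],2],
    [[0,0,0],[1.7,0,0],2],
    [[0,0,0],[0,0,0],2],
    [[0,0,0],[0,0,0],2]
  ]
}}

```text
clock: 21.55
tool_pos: [0.6288, 0.3015, 0.2546]
eef_rot: [0.483, 0.516, -0.485, 0.516]
contact_force: [0.7, -0.2, -1.5]
opening: 0.338
```

>>> {"op": "drive_tool", "data": {
  "deltas": [
    [[0,0,0],[0,0,0],3.6],
    [[0,0,0],[0,0,0],3.6],
    [[0,0,0],[0,0,0],3.6],
    [[0,0,0],[0,0,0],3.6],
    [[0,0,0],[-2,0,0],3.6],
    [[0,0,0],[-3,0,0],3.6],
    [[0,0,0],[-4,0,0],3.6],
    [[0,0,0],[-2,0,0],3.6],
    [[0,0,0],[0,0,0],5]
  ]
}}

```text
clock: 22.3
tool_pos: [0.6318, 0.3049, 0.3724]
eef_rot: [0.488, 0.515, -0.479, 0.518]
contact_force: [0.4, -0.4, 0.5]
opening: 0.461
```

```bash
python3 plan.py 0.637 0.020 0.36 108;python3 det.py | grep -E "3 \["|grep top
```

```text
t=22.3 jaw az 3.8 pos [0.6318 0.3049 0.3724] op 40.6 q7 -0.42 | turn x 75.8 deg, then shift cm x(down) 1.52 y 27.24 z 8.32 F[ 0.4 -0.4  0.5]
 rows(of max) turn 11 shift 7 tilt [ 0.0085 -0.0096 -0.9999]
top blue [ 0.6429 -0.1553] 49.0 [np.float64(30.0), np.float64(79.0)] 3 [336.2 194.2]
top blue [0.6373 0.0199] 18.9 [np.float64(29.0), np.float64(82.0)] 3 [276.6 197.3]
```

>>> {"op": "drive_tool", "data": {
  "deltas": [
    [[6.9,0,0],[0,0,0],5],
    [[6.9,0,0],[0,0,0],5],
    [[6.9,0,0],[0,0,0],5],
    [[6.9,0,0],[0,0,0],5],
    [[6.9,0,0],[0,0,0],5],
    [[6.9,0,0],[0,0,0],5],
    [[6.9,0,0],[0,0,0],5],
    [[6.9,0,0],[0,0,0],5],
    [[6.9,0,0],[0,0,0],5],
    [[6.9,0,0],[0,0,0],5],
    [[6.9,0,0],[0,0,0],5],
    [[0,0,0],[0,0,0],5]
  ]
}}

```text
clock: 23.4
tool_pos: [0.6284, 0.3037, 0.3631]
eef_rot: [-0.698, -0.108, 0.7, -0.109]
contact_force: [0.7, 0.5, 0.4]
opening: 0.57
```

>>> {"op": "drive_tool", "data": {
  "deltas": [
    [[0,0,0],[0,3.9,1.2],5],
    [[0,0,0],[0,3.9,1.2],5],
    [[0,0,0],[0,3.9,1.2],5],
    [[0,0,0],[0,3.9,1.2],5],
    [[0,0,0],[0,3.9,1.2],5],
    [[0,0,0],[0,3.9,1.2],5],
    [[0,0,0],[0,3.8,1.1],5],
    [[0,0,0],[0,0,0],5],
    [[0,0,0],[0,0,0],5],
    [[0,0,0],[0,0,0],5]
  ]
}}

```text
clock: 24.23
tool_pos: [0.6333, 0.0204, 0.3643]
eef_rot: [-0.698, -0.111, 0.699, -0.11]
contact_force: [-0.5, -0.1, 0.0]
opening: 0.569
```

```bash
python3 plan.py 0.637 0.020 0.016 108
```

```text
t=24.2 jaw az -72.0 pos [0.6333 0.0204 0.3643] op 50.1 q7 -1.14 | turn x 0.0 deg, then shift cm x(down) 34.83 y 0.21 z -0.38 F[-0.5 -0.1  0. ]
 rows(of max) turn 1 shift 9 tilt [-0.0017  0.0013 -1.    ]
```

>>> {"op": "drive_tool", "data": {
  "deltas": [
    [[0,0,0],[4,0.1,-0.3],5],
    [[0,0,0],[4,0,0],5],
    [[0,0,0],[4,0,0],5],
    [[0,0,0],[4,0,0],5],
    [[0,0,0],[4,0,0],5],
    [[0,0,0],[4,0,0],5],
    [[0,0,0],[4,0,0],5],
    [[0,0,0],[3,0,0],5],
    [[0,0,0],[2,0,0],5],
    [[0,0,0],[1.4,0,0],5],
    [[0,0,0],[0.4,0,0],5],
    [[0,0,0],[0,0,0],5]
  ]
}}

```text
clock: 25.23
tool_pos: [0.6364, 0.021, 0.0163]
eef_rot: [-0.698, -0.111, 0.699, -0.11]
contact_force: [0.1, 0.0, -0.4]
opening: 0.569
```

>>> {"op": "drive_tool", "data": {
  "deltas": [
    [[0,0,0],[0,0,0],2],
    [[0,0,0],[0,0,0],2],
    [[0,0,0],[0,0,0],2],
    [[0,0,0],[0,0,0],2],
    [[0,0,0],[0,0,0],2],
    [[0,0,0],[0,0,0],2],
    [[0,0,0],[-2,0,0],2],
    [[0,0,0],[-4,0,0],2],
    [[0,0,0],[-4,0,0],2],
    [[0,0,0],[-4,0,0],2],
    [[0,0,0],[-4,0,0],2],
    [[0,0,0],[-4,0,0],2]
  ]
}}

```text
clock: 26.23
tool_pos: [0.6361, 0.0194, 0.2392]
eef_rot: [-0.698, -0.11, 0.699, -0.11]
contact_force: [-0.2, 0.1, -1.8]
opening: 0.34
```

>>> {"op": "drive_tool", "data": {
  "deltas": [
    [[0,0,0],[-4,0,0],2],
    [[0,0,0],[-4,0,0],2],
    [[0,0,0],[-4,0,0],2],
    [[0,0,0],[0,0,0],2],
    [[0,0,0],[0,0,0],2]
  ]
}}

```text
clock: 26.65
tool_pos: [0.6377, 0.0191, 0.3599]
eef_rot: [0.7, 0.11, -0.697, 0.11]
contact_force: [0.1, 0.6, -2.3]
opening: 0.339
```

```bash
python3 plan.py 0.5505 0.300 0.36 3.7; python3 det.py | grep -E "red"; python3 -c "
from h import *
t=snap('top');cv2.imwrite('pics/t2.png',cv2.resize(t['color'][150:290,105:345,::-1],(780,455),interpolation=2))"
```

```text
t=26.6 jaw az -72.1 pos [0.6377 0.0191 0.3599] op 29.9 q7 -1.13 | turn x -75.8 deg, then shift cm x(down) 0.13 y -6.89 z -28.60 F[ 0.1  0.6 -2.3]
 rows(of max) turn 11 shift 8 tilt [ 8.0e-04  5.2e-03 -1.0e+00]
top red [ 0.7577 -0.2071] 134.0 [np.float64(17.0), np.float64(59.0)] 1 [352.5 155.5]
top red [0.5977 0.2356] 23.0 [np.float64(23.0), np.float64(56.0)] 1 [203.7 212. ]
top red [ 0.5105 -0.3438] 6.6 [np.float64(24.0), np.float64(41.0)] 2 [403.  238.3]
top red 120 [352.4 155.6] [ 0.758 -0.207  0.028]
top red 86 [203.3 210.7] [0.602 0.237 0.028]
top red 18 [404.4 244.3] [ 0.493 -0.347  0.028]
scene red [ 0.5127 -0.1224] 128.0 [np.float64(19.0), np.float64(54.0)] 1 [231.6 237.9]
scene red [ 0.5482 -0.3473] 0.4 [np.float64(25.0), np.float64(35.0)] 1 [161.6 264.7]
scene red 230 [333.5 160.9] [0.218 0.396 0.028]
scene red 19 [137.2 219.7] [ 0.298 -0.376  0.028]
scene red 70 [231.7 237.9] [ 0.51  -0.121  0.028]
scene red 16 [151.9 246.8] [ 0.455 -0.358  0.028]
scene red 69 [161.5 264.7] [ 0.546 -0.347  0.028]
```

View pics/t2.png

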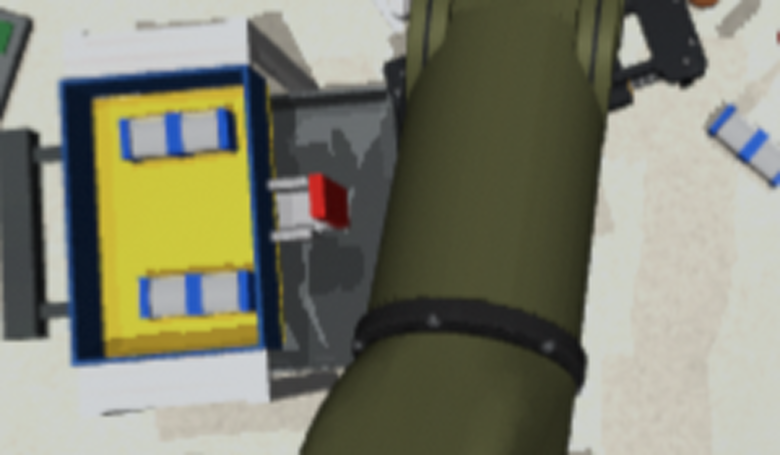

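The crop shows two tubes flat in the hopper, at (177,133) and (195,293), with a gap of about 83 mm between them. The third goes into that gap, dropped from just above.

>>> {"op": "drive_tool", "data": {
  "deltas": [
    [[-6.9,0,0],[0,0,0],2],
    [[-6.9,0,0],[0,0,0],2],
    [[-6.9,0,0],[0,0,0],2],
    [[-6.9,0,0],[0,0,0],2],
    [[-6.9,0,0],[0,0,0],2],
    [[-6.9,0,0],[0,0,0],2],
    [[-6.9,0,0],[0,0,0],2],
    [[-6.9,0,0],[0,0,0],2],
    [[-6.9,0,0],[0,0,0],2],
    [[-6.9,0,0],[0,0,0],2],
    [[-6.8,0,0],[0,0,0],2],
    [[0,0,0],[0,0,0],2]
  ]
}}

```text
clock: 27.8
tool_pos: [0.6358, 0.0194, 0.355]
eef_rot: [0.482, 0.518, -0.484, 0.515]
contact_force: [0.2, -0.8, -0.7]
opening: 0.337
```

>>> {"op": "drive_tool", "data": {
  "deltas": [
    [[0,0,0],[0,-0.88,-3.6],2],
    [[0,0,0],[0,-0.88,-3.6],2],
    [[0,0,0],[0,-0.88,-3.6],2],
    [[0,0,0],[0,-0.88,-3.6],2],
    [[0,0,0],[0,-0.88,-3.6],2],
    [[0,0,0],[0,-0.88,-3.6],2],
    [[0,0,0],[0,-0.88,-3.6],2],
    [[0,0,0],[0,-0.88,-3.5],2],
    [[0,0,0],[0,0,0],2],
    [[0,0,0],[0,0,0],2],
    [[0,0,0],[0,0,0],2]
  ]
}}

```text
clock: 28.72
tool_pos: [0.548, 0.3006, 0.356]
eef_rot: [0.483, 0.515, -0.485, 0.515]
contact_force: [0.2, -0.2, -1.2]
opening: 0.339
```

```bash
python3 plan.py 0.549 0.302 0.271 3.7
```

```text
t=28.7 jaw az 3.5 pos [0.548  0.3006 0.356 ] op 29.8 q7 -0.49 | turn x -0.2 deg, then shift cm x(down) 8.50 y 0.13 z -0.15 F[ 0.2 -0.2 -1.2]
 rows(of max) turn 1 shift 3 tilt [-0.0015 -0.0022 -1.    ]
```

>>> {"op": "drive_tool", "data": {
  "deltas": [
    [[0,0,0],[3,0.1,-0.1],2],
    [[0,0,0],[3,0,0],2],
    [[0,0,0],[1.5,0,0],2],
    [[0,0,0],[1,0,0],2],
    [[0,0,0],[0,0,0],2],
    [[0,0,0],[0,0,0],2],
    [[0,0,0],[0,0,0],2]
  ]
}}

```text
clock: 29.3
tool_pos: [0.5503, 0.3023, 0.2736]
eef_rot: [0.485, 0.515, -0.483, 0.516]
contact_force: [0.4, 0.5, -1.7]
opening: 0.337
```

>>> {"op": "drive_tool", "data": {
  "deltas": [
    [[0,0,0],[0,0,0],3.8],
    [[0,0,0],[0,0,0],3.8],
    [[0,0,0],[0,0,0],3.8],
    [[0,0,0],[0,0,0],3.8],
    [[0,0,0],[0,0,0],3.8],
    [[0,0,0],[-2,0,0],3.8],
    [[0,0,0],[-4,0,0],5],
    [[0,0,0],[-4,0,0],5],
    [[0,0,0],[0,0,0],5],
    [[0,0,0],[0,0,0],5]
  ]
}}

```text
clock: 30.13
tool_pos: [0.5504, 0.3031, 0.3751]
eef_rot: [0.486, 0.515, -0.482, 0.516]
contact_force: [0.1, 0.0, -1.0]
opening: 0.564
```

```bash
python3 plan.py 0.626 -0.175 0.37 139;python3 det.py | grep -E "3 \["|grep top; python3 - <<'E'
from h import *
t=snap('top');s=snap('scene')
a=cv2.resize(t['color'][120:270,110:410,::-1],(800,400),interpolation=2);b=cv2.resize(s['color'][140:300,200:420,::-1],(800,582),interpolation=2)[:,:]
cv2.imwrite('pics/t3.png',a)
E
```

```text
t=30.1 jaw az 3.7 pos [0.5504 0.3031 0.3751] op 49.6 q7 -0.49 | turn x 44.7 deg, then shift cm x(down) 0.63 y 37.07 z 31.12 F[ 0.1  0.  -1. ]
 rows(of max) turn 7 shift 12 tilt [ 0.0063 -0.0014 -1.    ]
top blue [ 0.6429 -0.1553] 49.0 [np.float64(30.0), np.float64(79.0)] 3 [336.2 194.2]
```

View pics/t3.png

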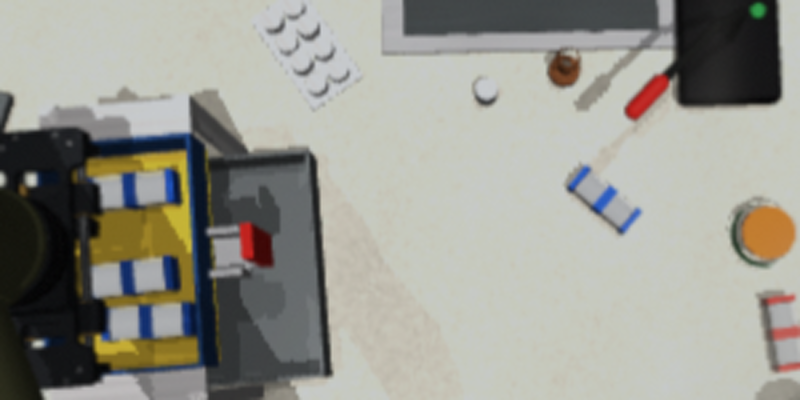

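Three tubes now lie in the hopper, and a free slot remains between the upper two. The last blue tube is at (605,200), beside the microphone tip at (632,112), which triangulates to about 0.17 m high. I'll grip this tube off-centre with a 12° lean away from the microphone.

>>> {"op": "drive_tool", "data": {
  "deltas": [
    [[6.4,0,0],[0,0,0],5],
    [[6.4,0,0],[0,0,0],5],
    [[6.4,0,0],[0,0,0],5],
    [[6.4,0,0],[0,0,0],5],
    [[6.4,0,0],[0,0,0],5],
    [[6.4,0,0],[0,0,0],5],
    [[6.3,0,0],[0,0,0],5],
    [[0,0,0],[0,0,0],5]
  ]
}}

```text
clock: 31.0
tool_pos: [0.5486, 0.3022, 0.3707]
eef_rot: [-0.643, -0.292, 0.645, -0.292]
contact_force: [-0.0, -0.2, 0.7]
opening: 0.568
```

>>> {"op": "drive_tool", "data": {
  "deltas": [
    [[0,0,0],[0,3.09,2.59],5],
    [[0,0,0],[0,3.09,2.59],5],
    [[0,0,0],[0,3.09,2.59],5],
    [[0,0,0],[0,3.09,2.59],5],
    [[0,0,0],[0,3.09,2.59],5],
    [[0,0,0],[0,3.09,2.59],5],
    [[0,0,0],[0,3.09,2.59],5],
    [[0,0,0],[0,3.09,2.59],5],
    [[0,0,0],[0,3.09,2.59],5],
    [[0,0,0],[0,3.09,2.59],5],
    [[0,0,0],[0,3.09,2.59],5],
    [[0,0,0],[0,3.09,2.59],5]
  ]
}}

```text
clock: 32.0
tool_pos: [0.6244, -0.1773, 0.3713]
eef_rot: [-0.643, -0.295, 0.643, -0.294]
contact_force: [1.2, 0.3, -0.2]
opening: 0.568
```

>>> {"op": "drive_tool", "data": {
  "deltas": [
    [[0,6,0],[0,0,0],5],
    [[0,6,0],[0,0,0],5],
    [[0,0,0],[0,0,0],5],
    [[0,0,0],[0,0,0],5],
    [[0,0,0],[0,0,0],5]
  ]
}}

```text
clock: 32.42
tool_pos: [0.6252, -0.1737, 0.3719]
eef_rot: [0.706, 0.324, -0.573, 0.262]
contact_force: [0.1, 0.1, 0.3]
opening: 0.567
```

```bash
python3 plan.py 0.630 -0.170 0.27;python3 plan.py 0.630 -0.170 0.018; python3 det.py | grep -E "3 \["; python3 - <<'E'
from h import *
s=snap('scene')
cv2.imwrite('pics/s4.png',cv2.resize(s['color'][140:320,130:370,::-1],(800,600),interpolation=2))
E
```

```text
t=32.4 jaw az -40.8 pos [ 0.6252 -0.1737  0.3719] op 49.9 q7 -0.24 | turn x 0.0 deg, then shift cm x(down) 10.09 y 0.13 z 1.53 F[0.1 0.1 0.3]
 rows(of max) turn 0 shift 3 tilt [ 0.1346  0.1573 -0.9783]
t=32.4 jaw az -40.8 pos [ 0.6252 -0.1737  0.3719] op 49.9 q7 -0.24 | turn x 0.0 deg, then shift cm x(down) 34.75 y 0.15 z 6.74 F[0.1 0.1 0.3]
 rows(of max) turn 0 shift 9 tilt [ 0.1346  0.1573 -0.9783]
top blue [0.465  0.3424] 93.7 [np.float64(2.0), np.float64(88.0)] 3 [167. 258.]
```

View pics/s4.png

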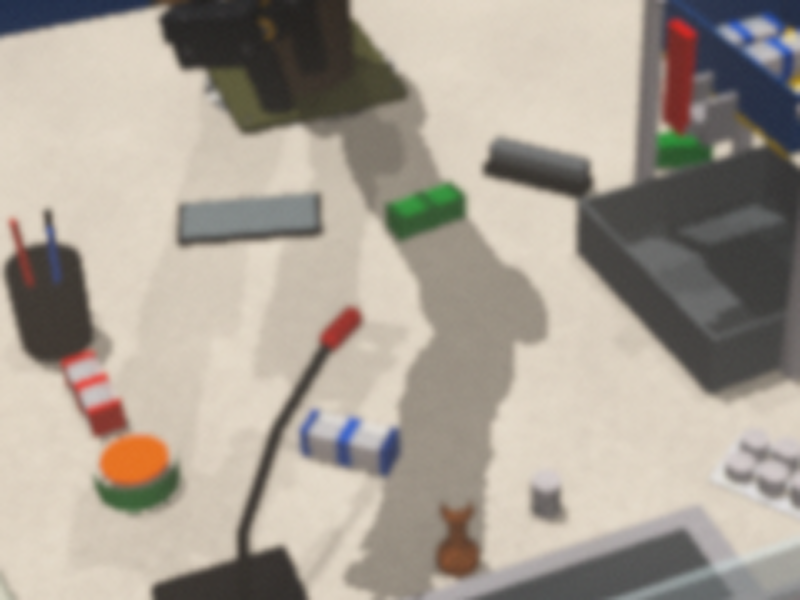

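Capsule free end is scene (235.5,234), so I had the ends swapped; I'll triangulate again before going down.

```bash
python3 - <<'E'
from h import *
t=r.snapshot('top');s=r.snapshot('scene')
for a,b in(((346,162.5),(236.5,233)),((359.5,148.5),(228,243))): print('mic end',tri(t,a,s,b))
E
```

```text
mic end (array([ 0.70100835, -0.16190514,  0.2004875 ]), np.float64(0.0006151791283187907))
mic end (array([ 0.73558936, -0.19621952,  0.20524589]), np.float64(0.0014275609553000164))
```

>>> {"op": "drive_tool", "data": {
  "deltas": [
    [[0,0,0],[4,0.1,0.3],5],
    [[0,0,0],[4,0,0.8],5],
    [[0,0,0],[4,0,0.8],5],
    [[0,0,0],[4,0,0.8],5],
    [[0,0,0],[4,0,0.8],5],
    [[0,0,0],[4,0,0.85],5],
    [[0,0,0],[4,0,0.85],5],
    [[0,0,0],[3,0,0.65],5],
    [[0,0,0],[2,0,0.43],5],
    [[0,0,0],[1.4,0,0.3],5],
    [[0,0,0],[0.3,0,0.1],5],
    [[0,0,0],[0,0,0],5]
  ]
}}

```text
clock: 33.67
tool_pos: [0.6301, -0.1706, 0.0184]
eef_rot: [0.707, 0.322, -0.573, 0.261]
contact_force: [-0.4, -0.6, 1.0]
opening: 0.571
```

```bash
python3 plan.py 0.630 -0.170 0.018
```

```text
t=33.7 jaw az -41.0 pos [ 0.6301 -0.1706  0.0184] op 50.3 q7 -0.02 | turn x 0.0 deg, then shift cm x(down) 0.05 y -0.05 z -0.03 F[-0.4 -0.6  1. ]
 rows(of max) turn 0 shift 1 tilt [ 0.1358  0.1571 -0.9782]
```

Spot on. Close and lift along the reverse path.

>>> {"op": "drive_tool", "data": {
  "deltas": [
    [[0,0,0],[0,0,0],2],
    [[0,0,0],[0,0,0],2],
    [[0,0,0],[0,0,0],2],
    [[0,0,0],[0,0,0],2],
    [[0,0,0],[0,0,0],2],
    [[0,0,0],[0,0,0],2],
    [[0,0,0],[-2,0,-0.43],2],
    [[0,0,0],[-4,0,-0.85],2],
    [[0,0,0],[-4,0,-0.85],2],
    [[0,0,0],[-4,0,-0.85],2],
    [[0,0,0],[-4,0,-0.85],2],
    [[0,0,0],[-4,0,-0.85],2]
  ]
}}

```text
clock: 34.67
tool_pos: [0.6291, -0.1707, 0.2457]
eef_rot: [0.707, 0.322, -0.573, 0.261]
contact_force: [1.0, -0.4, -1.7]
opening: 0.33
```

>>> {"op": "drive_tool", "data": {
  "deltas": [
    [[0,0,0],[-4,0,-0.85],2],
    [[0,0,0],[-4,0,-0.85],2],
    [[0,0,0],[-4,0,-0.85],2],
    [[0,0,0],[-1,0,-0.2],2],
    [[0,-6,0],[0,0,0],2],
    [[0,-6,0],[0,0,0],2],
    [[0,0,0],[0,0,0],2],
    [[0,0,0],[0,0,0],2]
  ]
}}

```text
clock: 35.33
tool_pos: [0.6303, -0.1685, 0.3752]
eef_rot: [0.643, 0.295, -0.643, 0.293]
contact_force: [0.2, -0.4, -1.8]
opening: 0.339
```

```bash
python3 plan.py 0.588 0.300 0.37 3.7; python3 - <<'E'
from h import *
s=snap('scene')
cv2.imwrite('pics/s5.png',cv2.resize(s['color'][60:300,130:450,::-1],(800,600),interpolation=2))
E
```

```text
t=35.3 jaw az -40.8 pos [ 0.6303 -0.1685  0.3752] op 29.9 q7 -0.38 | turn x -44.5 deg, then shift cm x(down) 0.60 y -1.20 z -47.03 F[ 0.2 -0.4 -1.8]
 rows(of max) turn 7 shift 12 tilt [-0.0028  0.0015 -1.    ]
```

View pics/s5.png

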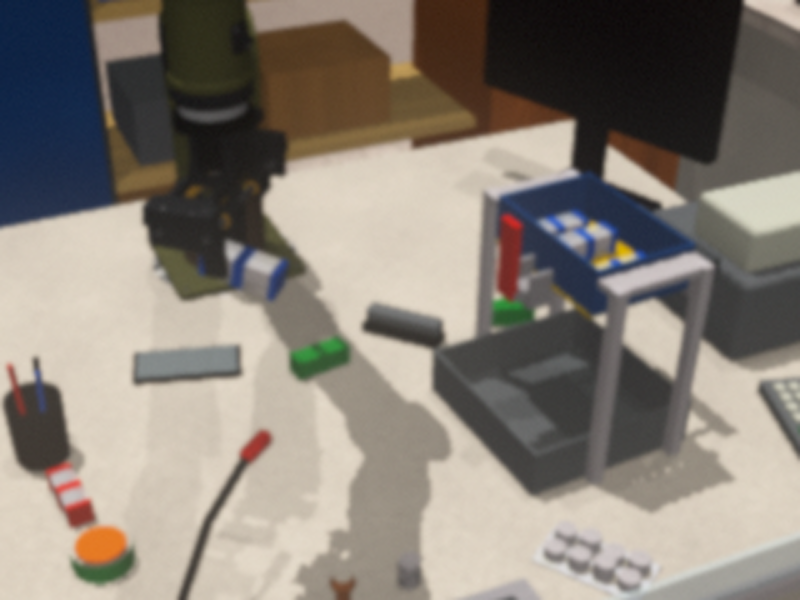

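The last tube is held at one end at (255,270), pitched about 12°. I'll lean the tool again over the hopper so the tube drops level.

>>> {"op": "drive_tool", "data": {
  "deltas": [
    [[-6.36,0,0],[0,0,0],2],
    [[-6.36,0,0],[0,0,0],2],
    [[-6.36,0,0],[0,0,0],2],
    [[-6.36,0,0],[0,0,0],2],
    [[-6.36,0,0],[0,0,0],2],
    [[-6.36,0,0],[0,0,0],2],
    [[-6.36,0,0],[0,0,0],2],
    [[0,0,0],[0,0,0],2]
  ]
}}

```text
clock: 36.05
tool_pos: [0.6284, -0.1734, 0.3763]
eef_rot: [0.485, 0.515, -0.485, 0.514]
contact_force: [-0.6, 0.6, -2.3]
opening: 0.337
```

>>> {"op": "drive_tool", "data": {
  "deltas": [
    [[0,0,0],[0,-0.1,-3.77],2],
    [[0,0,0],[0,-0.1,-3.77],2],
    [[0,0,0],[0,-0.1,-3.77],2],
    [[0,0,0],[0,-0.1,-3.77],2],
    [[0,0,0],[0,-0.1,-3.77],2],
    [[0,0,0],[0,-0.1,-3.77],2],
    [[0,0,0],[0,-0.1,-3.77],2],
    [[0,0,0],[0,-0.1,-3.77],2],
    [[0,0,0],[0,-0.1,-3.77],2],
    [[0,0,0],[0,-0.1,-3.77],2],
    [[0,0,0],[0,-0.1,-3.77],2],
    [[0,0,0],[0,-0.1,-3.77],2]
  ]
}}

```text
clock: 37.05
tool_pos: [0.5902, 0.2798, 0.3765]
eef_rot: [0.486, 0.514, -0.486, 0.513]
contact_force: [1.4, 0.1, -2.5]
opening: 0.34
```

>>> {"op": "drive_tool", "data": {
  "deltas": [
    [[0,6,0],[0,0,0],2],
    [[0,6,0],[0,0,0],2],
    [[0,0,0],[0,0,0],2],
    [[0,0,0],[0,0,0],2],
    [[0,0,0],[0,0,0],2]
  ]
}}

```text
clock: 37.47
tool_pos: [0.5907, 0.2782, 0.3767]
eef_rot: [0.533, 0.565, -0.433, 0.458]
contact_force: [-0.5, 0.4, -2.0]
opening: 0.333
```

```bash
python3 plan.py 0.589 0.282 0.275 3.7; python3 - <<'E'
from h import *
s=snap('scene')
cv2.imwrite('pics/s6.png',cv2.resize(s['color'][30:230,300:470,::-1],(510,600),interpolation=2))
E
```

```text
t=37.5 jaw az 3.3 pos [0.5907 0.2782 0.3767] op 29.3 q7 -0.30 | turn x -0.4 deg, then shift cm x(down) 10.03 y -0.14 z 1.72 F[-0.5  0.4 -2. ]
 rows(of max) turn 1 shift 3 tilt [-0.0141  0.2062 -0.9784]
```

View pics/s6.png

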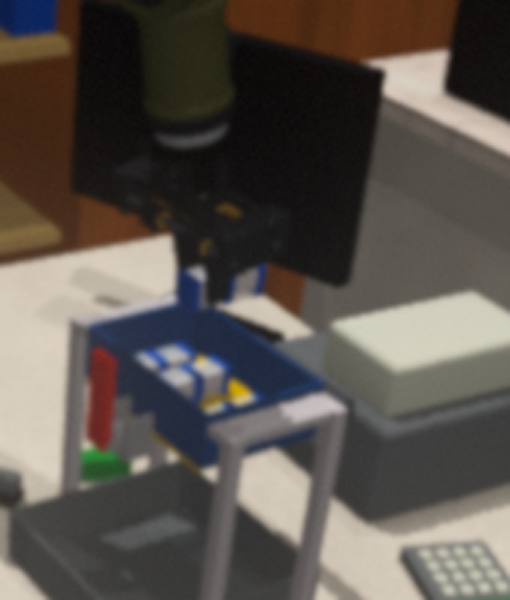

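The tube is held level over the hopper at (220,285). Lower it and release.

>>> {"op": "drive_tool", "data": {
  "deltas": [
    [[0,0,0],[3,-0.1,0.5],2],
    [[0,0,0],[3,0,0.5],2],
    [[0,0,0],[2.5,0,0.45],2],
    [[0,0,0],[1.5,0,0.3],2],
    [[0,0,0],[0,0,0],2],
    [[0,0,0],[0,0,0],2],
    [[0,0,0],[0,0,0],2]
  ]
}}

```text
clock: 38.1
tool_pos: [0.5901, 0.2843, 0.2768]
eef_rot: [0.533, 0.566, -0.43, 0.459]
contact_force: [-0.1, -0.1, -1.8]
opening: 0.335
```

>>> {"op": "drive_tool", "data": {
  "deltas": [
    [[0,0,0],[0,0,0],3.8],
    [[0,0,0],[0,0,0],3.8],
    [[0,0,0],[0,0,0],3.8],
    [[0,0,0],[0,0,0],3.8],
    [[0,0,0],[0,0,0],3.8],
    [[0,0,0],[-2,0,-0.4],3.8],
    [[0,0,0],[-4,0,-0.85],4],
    [[0,0,0],[-4,0,-0.85],4],
    [[0,-6,0],[-1,0,0],4],
    [[0,-6,0],[0,0,0],4],
    [[0,0,0],[0,0,0],4]
  ]
}}

```text
clock: 39.02
tool_pos: [0.5881, 0.2873, 0.3885]
eef_rot: [0.484, 0.517, -0.481, 0.517]
contact_force: [-1.7, 1.6, -1.1]
opening: 0.452
```

```bash
python3 plan.py 0.574 0.183 0.37 93.7; python3 - <<'E'
from h import *
s=snap('top')
cv2.imwrite('pics/t7.png',cv2.resize(s['color'][150:270,105:225,::-1],(600,600),interpolation=2))
E
```

```text
t=39.0 jaw az 4.0 pos [0.5881 0.2873 0.3885] op 39.7 q7 -0.44 | turn x -89.7 deg, then shift cm x(down) 1.84 y -10.32 z -2.07 F[-1.7  1.6 -1.1]
 rows(of max) turn 13 shift 3 tilt [-0.0029  0.0018 -1.    ]
```

>>> {"op": "drive_tool", "data": {
  "deltas": [
    [[-6.9,0,0],[0,0,0],4],
    [[-6.9,0,0],[0,0,0],4],
    [[-6.9,0,0],[0,0,0],4],
    [[-6.9,0,0],[0,0,0],4],
    [[-6.9,0,0],[0,0,0],4],
    [[-6.9,0,0],[0,0,0],4],
    [[-6.9,0,0],[0,0,0],4],
    [[-6.9,0,0],[0,0,0],4],
    [[-6.9,0,0],[0,0,0],4],
    [[-6.9,0,0],[0,0,0],4],
    [[-6.9,0,0],[0,0,0],4],
    [[-6.9,0,0],[0,0,0],4]
  ]
}}

```text
clock: 40.07
tool_pos: [0.5893, 0.2791, 0.386]
eef_rot: [0.022, 0.708, -0.021, 0.706]
contact_force: [0.2, -0.2, 0.4]
opening: 0.454
```

>>> {"op": "drive_tool", "data": {
  "deltas": [
    [[-6.9,0,0],[0,0,0],4],
    [[0,0,0],[0,-4,0],4],
    [[0,0,0],[0,-4,0],4],
    [[0,0,0],[0,-4,0],4],
    [[0,0,0],[0,-4,0],4],
    [[0,0,0],[0,-4,0],4],
    [[0,0,0],[0,-4,0],4],
    [[0,0,0],[0,0,0],4],
    [[0,0,0],[0,0,0],4]
  ]
}}

```text
clock: 40.82
tool_pos: [0.6022, 0.0361, 0.3861]
eef_rot: [-0.017, 0.708, 0.017, 0.706]
contact_force: [-0.6, 0.9, 0.3]
opening: 0.456
```

```bash
python3 plan.py 0.574 0.183 0.37 93.7; python3 - <<'E'
from h import *
s=snap('top');b=snap('scene')
a=cv2.resize(s['color'][150:290,105:265,::-1],(400,350),interpolation=2)
c=cv2.resize(b['color'][60:260,130:460,::-1],(578,350),interpolation=2)[:,178:]
cv2.imwrite('pics/t8.png',np.hstack([a,c]))
E
```

```text
t=40.8 jaw az 92.7 pos [0.6022 0.0361 0.3861] op 40.1 q7 1.29 | turn x -1.0 deg, then shift cm x(down) 1.61 y 14.84 z -1.86 F[-0.6  0.9  0.3]
 rows(of max) turn 1 shift 4 tilt [-2.e-03 -5.e-04 -1.e+00]
```

View pics/t8.png

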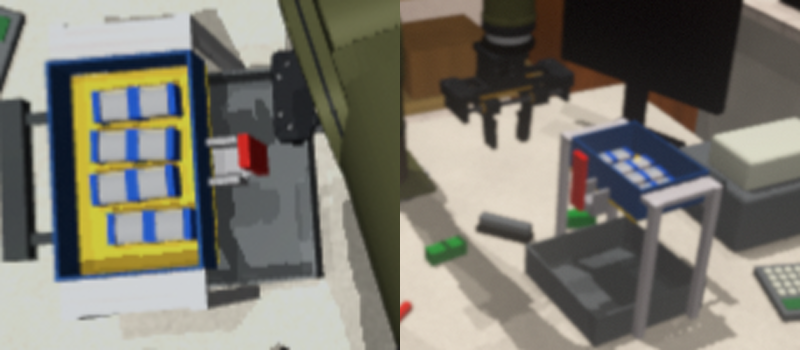

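All four tubes lie flat side by side in the hopper, at (137,103), (137,145), (137,185) and (150,227). Next is the bolt.

>>> {"op": "drive_tool", "data": {
  "deltas": [
    [[-1,0,0],[0,3.7,-0.46],4],
    [[0,0,0],[0,3.7,-0.46],4],
    [[0,0,0],[0,3.7,-0.47],4],
    [[0,0,0],[0,3.7,-0.47],4],
    [[0,0,0],[0,0,0],4],
    [[0,0,0],[0,0,0],4],
    [[0,0,0],[0,0,0],4]
  ]
}}

```text
clock: 41.5
tool_pos: [0.5735, 0.1886, 0.3869]
eef_rot: [-0.027, 0.707, 0.027, 0.706]
contact_force: [-0.4, -0.4, -0.5]
opening: 0.453
```

```bash
python3 plan.py 0.574 0.183 0.293 93.7
```

```text
t=41.5 jaw az 94.3 pos [0.5735 0.1886 0.3869] op 39.9 q7 1.06 | turn x 0.6 deg, then shift cm x(down) 9.39 y -0.57 z 0.02 F[-0.4 -0.4 -0.5]
 rows(of max) turn 1 shift 3 tilt [-5.e-04  0.e+00 -1.e+00]
```

>>> {"op": "drive_tool", "data": {
  "deltas": [
    [[0.6,0,0],[0,-0.4,0],4],
    [[0,0,0],[2,0,0],4],
    [[0,0,0],[2.5,0,0],4],
    [[0,0,0],[2.5,0,0],4],
    [[0,0,0],[1.5,0,0],4],
    [[0,0,0],[0.9,0,0],4],
    [[0,0,0],[0,0,0],4],
    [[0,0,0],[0,0,0],4]
  ]
}}

```text
clock: 42.17
tool_pos: [0.5748, 0.183, 0.2935]
eef_rot: [-0.022, 0.707, 0.022, 0.707]
contact_force: [-0.8, -0.3, -0.2]
opening: 0.455
```

>>> {"op": "drive_tool", "data": {
  "deltas": [
    [[0,0,0],[0,0,0],0.4],
    [[0,0,0],[0,0,0],0.4],
    [[0,0,0],[0,0,0],0.4],
    [[0,0,0],[0,0,0],0.4],
    [[0,0,0],[0,0,0],0.4],
    [[0,0,0],[0,0,0],0.4],
    [[0,0,0],[0,0,0],0.4],
    [[0,0,0],[0,0,0],0.4]
  ]
}}

```text
clock: 42.83
tool_pos: [0.5745, 0.1847, 0.2938]
eef_rot: [-0.022, 0.706, 0.023, 0.707]
contact_force: [-0.4, 1.2, 3.3]
opening: 0.107
```

```bash
python3 plan.py 0.574 0.183 0.293 93.7
```

```text
t=42.8 jaw az 93.6 pos [0.5745 0.1847 0.2938] op 9.4 q7 1.01 | turn x -0.1 deg, then shift cm x(down) 0.08 y -0.16 z -0.06 F[-0.4  1.2  3.3]
 rows(of max) turn 1 shift 1 tilt [ 0.0011  0.0014 -1.    ]
```

>>> {"op": "drive_tool", "data": {
  "deltas": [
    [[0,0,0],[0,-0.4,0],0.4],
    [[0,0,0],[0,-0.4,0],0.4],
    [[0,0,0],[0,-0.4,0],0.4],
    [[0,0,0],[0,-0.4,0],0.4],
    [[0,0,0],[0,-0.4,0],0.4],
    [[0,0,0],[0,-0.4,0],0.4],
    [[0,0,0],[0,-0.3,0],0.4],
    [[0,0,0],[0,0,0],0.4],
    [[0,0,0],[0,0,0],0.4],
    [[0,0,0],[0,0,0],0.4]
  ]
}}

```text
clock: 43.67
tool_pos: [0.5765, 0.1557, 0.2938]
eef_rot: [-0.022, 0.706, 0.021, 0.707]
contact_force: [0.2, -0.1, 6.5]
opening: 0.112
```

```bash
python3 plan.py 0.5745 0.1847 0.293 93.7
```

```text
t=43.7 jaw az 93.5 pos [0.5765 0.1557 0.2938] op 9.8 q7 1.05 | turn x -0.2 deg, then shift cm x(down) 0.08 y 2.90 z -0.01 F[ 0.2 -0.1  6.5]
 rows(of max) turn 1 shift 1 tilt [ 0.0011 -0.001  -1.    ]
```

Drawn 29 mm. I'll hold the handle and wait about 4 s for the dump and for the floor to close.

>>> {"op": "drive_tool", "data": {
  "deltas": [
    [[0,0,0],[0,0,0],0.4],
    [[0,0,0],[0,0,0],0.4],
    [[0,0,0],[0,0,0],0.4],
    [[0,0,0],[0,0,0],0.4],
    [[0,0,0],[0,0,0],0.4],
    [[0,0,0],[0,0,0],0.4],
    [[0,0,0],[0,0,0],0.4],
    [[0,0,0],[0,0,0],0.4],
    [[0,0,0],[0,0,0],0.4],
    [[0,0,0],[0,0,0],0.4],
    [[0,0,0],[0,0,0],0.4],
    [[0,0,0],[0,0,0],0.4]
  ]
}}

```text
clock: 44.67
tool_pos: [0.5765, 0.1557, 0.2938]
eef_rot: [-0.022, 0.706, 0.021, 0.707]
contact_force: [0.6, 1.0, 6.2]
opening: 0.115
```

>>> {"op": "drive_tool", "data": {
  "deltas": [
    [[0,0,0],[0,0,0],0.4],
    [[0,0,0],[0,0,0],0.4],
    [[0,0,0],[0,0,0],0.4],
    [[0,0,0],[0,0,0],0.4],
    [[0,0,0],[0,0,0],0.4],
    [[0,0,0],[0,0,0],0.4],
    [[0,0,0],[0,0,0],0.4],
    [[0,0,0],[0,0,0],0.4],
    [[0,0,0],[0,0,0],0.4],
    [[0,0,0],[0,0,0],0.4],
    [[0,0,0],[0,0,0],0.4],
    [[0,0,0],[0,0,0],0.4]
  ]
}}

```text
clock: 45.67
tool_pos: [0.5765, 0.1557, 0.2938]
eef_rot: [-0.022, 0.706, 0.021, 0.707]
contact_force: [-0.0, 0.5, 6.0]
opening: 0.11
```

>>> {"op": "drive_tool", "data": {
  "deltas": [
    [[0,0,0],[0,0,0],0.4],
    [[0,0,0],[0,0,0],0.4],
    [[0,0,0],[0,0,0],0.4],
    [[0,0,0],[0,0,0],0.4],
    [[0,0,0],[0,0,0],0.4],
    [[0,0,0],[0,0,0],0.4],
    [[0,0,0],[0,0,0],0.4],
    [[0,0,0],[0,0,0],0.4],
    [[0,0,0],[0,0,0],0.4],
    [[0,0,0],[0,0,0],0.4],
    [[0,0,0],[0,0,0],0.4],
    [[0,0,0],[0,0,0],0.4]
  ]
}}

```text
clock: 46.67
tool_pos: [0.5765, 0.1557, 0.2938]
eef_rot: [-0.022, 0.706, 0.021, 0.707]
contact_force: [0.4, 1.7, 6.5]
opening: 0.112
```

>>> {"op": "drive_tool", "data": {
  "deltas": [
    [[0,0,0],[0,0,0],0.4],
    [[0,0,0],[0,0,0],0.4],
    [[0,0,0],[0,0,0],0.4],
    [[0,0,0],[0,0,0],0.4],
    [[0,0,0],[0,0,0],0.4],
    [[0,0,0],[0,0,0],0.4],
    [[0,0,0],[0,0,0],0.4],
    [[0,0,0],[0,0,0],0.4],
    [[0,0,0],[0,0,0],0.4],
    [[0,0,0],[0,0,0],0.4],
    [[0,0,0],[0,0,0],0.4],
    [[0,0,0],[0,0,0],0.4]
  ]
}}

```text
clock: 47.67
tool_pos: [0.5765, 0.1557, 0.2938]
eef_rot: [-0.022, 0.706, 0.021, 0.707]
contact_force: [-0.7, 1.3, 6.5]
opening: 0.114
```

```bash
python3 - <<'E'
from h import *
s=snap('top');b=snap('scene')
a=cv2.resize(s['color'][150:290,105:265,::-1],(400,350),interpolation=2)
c=cv2.resize(b['color'][115:255,290:450,::-1],(400,350),interpolation=2)
cv2.imwrite('pics/t9.png',np.hstack([a,c]))
E
```

```text
(no output)
```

View pics/t9.png

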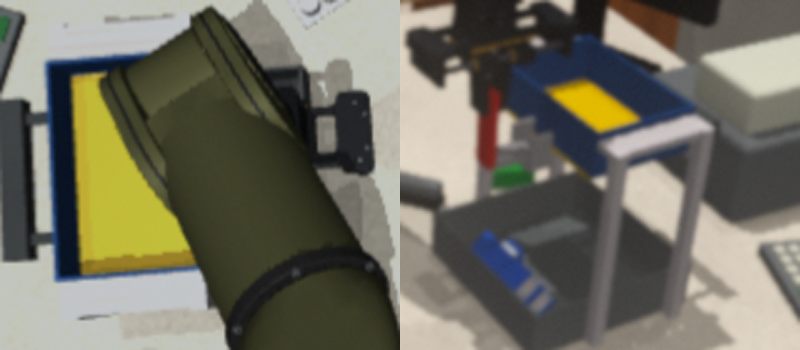

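Tubes are in the tray at (515,270), and the yellow floor is level and bare at (600,103). Push the bolt home.

>>> {"op": "drive_tool", "data": {
  "deltas": [
    [[0,0,0],[0,0.4,0],0.4],
    [[0,0,0],[0,0.4,0],0.4],
    [[0,0,0],[0,0.4,0],0.4],
    [[0,0,0],[0,0.4,0],0.4],
    [[0,0,0],[0,0.4,0],0.4],
    [[0,0,0],[0,0.4,0],0.4],
    [[0,0,0],[0,0.4,0],0.4],
    [[0,0,0],[0,0.2,0],0.4],
    [[0,0,0],[0,0.1,0],0.4],
    [[0,0,0],[0,0,0],0.4],
    [[0,0,0],[0,0,0],0.4]
  ]
}}

```text
clock: 48.68
tool_pos: [0.5745, 0.1852, 0.2938]
eef_rot: [-0.023, 0.707, 0.02, 0.707]
contact_force: [-0.3, -2.7, 7.2]
opening: 0.111
```

```bash
python3 plan.py 0.5745 0.1847 0.293 93.7
```

```text
t=48.7 jaw az 93.5 pos [0.5745 0.1852 0.2938] op 9.8 q7 1.00 | turn x -0.2 deg, then shift cm x(down) 0.08 y -0.05 z -0.01 F[-0.3 -2.7  7.2]
 rows(of max) turn 1 shift 1 tilt [ 6.0e-04 -3.4e-03 -1.0e+00]
```

>>> {"op": "drive_tool", "data": {
  "deltas": [
    [[0,0,0],[0,0.15,0],0.4],
    [[0,0,0],[0,0.15,0],0.4],
    [[0,0,0],[0,0,0],0.4],
    [[0,0,0],[0,0,0],0.4],
    [[0,0,0],[0,0,0],0.4]
  ]
}}

```text
clock: 49.1
tool_pos: [0.5746, 0.1855, 0.2938]
eef_rot: [-0.023, 0.707, 0.018, 0.707]
contact_force: [-2.1, -6.7, 10.2]
opening: 0.112
```

It moved only 0.3 mm while the force rose, so the bolt is at its home stop. Release and lift clear.

>>> {"op": "drive_tool", "data": {
  "deltas": [
    [[0,0,0],[0,0,0],3.6],
    [[0,0,0],[0,0,0],3.6],
    [[0,0,0],[0,0,0],3.6],
    [[0,0,0],[0,0,0],3.6],
    [[0,0,0],[0,0,0],3.6],
    [[0,0,0],[-2,0,0],3.6],
    [[0,0,0],[-3,0,0],3.6],
    [[0,0,0],[-3,0,0],3.6],
    [[0,0,0],[-2,0,0],3.6]
  ]
}}

```text
clock: 49.85
tool_pos: [0.5743, 0.1913, 0.3958]
eef_rot: [-0.022, 0.706, 0.023, 0.708]
contact_force: [0.5, -0.5, -0.3]
opening: 0.409
```

>>> {"op": "drive_tool", "data": {
  "deltas": [
    [[0,0,0],[0,-4,0],3.6],
    [[0,0,0],[0,-4,0],3.6],
    [[0,0,0],[0,-4,0],3.6],
    [[0,0,0],[0,-4,0],3.6],
    [[0,0,0],[0,-4,0],3.6],
    [[0,0,0],[0,-4,0],3.6],
    [[0,0,0],[0,-4,0],3.6],
    [[0,0,0],[0,0,0],3.6],
    [[0,0,0],[0,0,0],3.6],
    [[0,0,0],[0,0,0],3.6]
  ]
}}

```text
clock: 50.68
tool_pos: [0.5913, -0.0877, 0.393]
eef_rot: [-0.022, 0.707, 0.023, 0.707]
contact_force: [0.2, 0.8, 0.4]
opening: 0.409
```

```bash
python3 det.py | grep -E "red|yellow"; python3 - <<'E'
from h import *
s=snap('top','t10f.png');b=snap('scene')
a=cv2.resize(s['color'][130:290,105:285,::-1],(450,400),interpolation=2)
c=cv2.resize(b['color'][115:275,310:450,::-1],(350,400),interpolation=2)
cv2.imwrite('pics/t10.png',np.hstack([a,c]))
E
```

```text
top red [0.5992 0.2366] 17.0 [np.float64(21.0), np.float64(53.0)] 1 [203.3 211.5]
top red [ 0.5105 -0.3452] 6.6 [np.float64(27.0), np.float64(43.0)] 2 [403.5 238.3]
top yellow 3659 [158.1 217.8] [0.583 0.371 0.028]
top red 84 [203.1 210.5] [0.602 0.238 0.028]
top red 19 [402.3 231.8] [ 0.529 -0.343  0.028]
top red 26 [405.2 244.3] [ 0.493 -0.35   0.028]
scene red [ 0.5127 -0.1224] 128.0 [np.float64(19.0), np.float64(54.0)] 1 [231.6 237.9]
scene red [ 0.5482 -0.3473] 0.4 [np.float64(25.0), np.float64(35.0)] 1 [161.6 264.7]
scene yellow 378 [367.  156.7] [0.241 0.535 0.028]
scene red 219 [333.5 160.9] [0.218 0.396 0.028]
scene red 21 [137.2 219.9] [ 0.299 -0.376  0.028]
scene red 71 [231.6 237.9] [ 0.51  -0.122  0.028]
scene red 18 [152.1 246.7] [ 0.454 -0.357  0.028]
scene red 15 [156.5 254.3] [ 0.494 -0.352  0.028]
scene red 69 [161.5 264.7] [ 0.546 -0.347  0.028]
```

View pics/t10.png

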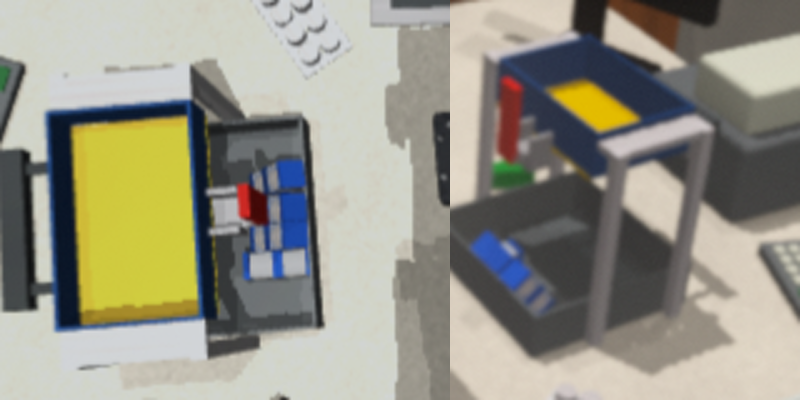

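The hopper is empty. The yellow areas (3659 and 378 px) match the start (3665 and 382 px), and the handle pixel is back at (333.5,160.9) against (333.5,161.1) at the start. The tubes are in the tray at (280,220), and the red tube's band is within 3 mm of the recount spot. Handing in.

```bash
python3 -c "
from plant import r
print(r.finish_job())"
```

```text
the job is handed in; nothing more can be done
None
```

The job is done and handed in at about 51 s of the 210 s allowed; `finish_job` gave no verdict.

- **Loading:** All four blue-capped tubes went flat into the hopper before the bolt was touched. One had been knocked aside mid-run and was measured again. The tube beside the microphone was gripped off-centre with the tool leaning away.
- **Dump and bolt:** I drew the bolt 29 mm and waited 4 s. I then pushed it home until it moved only 0.3 mm more while the force rose.
- **Red-capped tube:** It lies about 3 mm from the point midway between the pen cup and the sponge pot.

**Last checks:** In the final pictures the tubes lie in the tray and the hopper is bare. The visible yellow floor area and the handle's pixel position match the start to within a pixel or so, so the floor is shut and the bolt home. The gripper is clear of everything.

- **Not measured:** I never went near the stamp or coin stack, but I only saw them in pictures taken before the dump and did not measure them at the end.
- **Not counted:** The handle partly hides the pile in the tray, so I could not count the four tubes one by one in the last picture.
- **Disagreements on the way:** My first triangulation of the microphone ends, and of two hopper-rim corners, used mismatched points. Both were corrected before I relied on them.

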